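# Change over the clamping fixture and torque its clamp

### The arm

A 6-joint arm with a two-finger parallel gripper is mounted at the origin on the work surface. World frame = base frame: x ahead of the robot, y to its left, z up, the work surface at z = 0. Lengths are in mm, angles in degrees, forces in N, time in s.
With the tool pointing down it reaches from about 300 to 850 mm from the base axis. Payload 4.2 kg.
Tool frame: the origin (TCP) lies midway between the tips of the shut fingers; the grasp point (between the pads) lies 19 mm behind it (env.grip_point_offset is the distance from the TCP to the grasp point, in mm); z points along the fingers, x is the direction in which the jaws open and shut, and the axes are right-handed (so a half turn about z gives the same grasp; the last joint's range is limited). The gripper opens to 91 mm and grips with 3 to 60 N. Pads are 32 mm wide; open, the fingers measure 118 mm over their backs; the gripper's body (76 mm by 178 mm) begins 60 mm behind the grasp point.
Start: joints at [-74.083, 18.312, 89.639, -0, 72.044, -1.146], TCP at [168.718, -549.707, 213.976] pointing down, gripper open.
Joint ranges: [-177.97, 177.97], [-48.28, 115.42], [12.27, 149.76], [-77.06, 257.06], [2.81, 150.46], [-146.56, 146.56]. Speed limits (degrees/s): [147.25, 147.25, 180, 180, 180, 180].

### API

Orientations are given as [roll, pitch, yaw] about the fixed x, y, z axes, in that order (R = Rz(yaw) Ry(pitch) Rx(roll)).
In Python, from workcell import env gives the robot as it stands.
- The arm moves only by the shell command python3 -m pendant 'ROWS' [FORCE]. ROWS is JSON, a list of rows, each an object with "xyz": the shift along the tool's x, y, z in m, a list of three; "roll": the turn about the tool's z in degrees; "jaw": the closure, from 0 (fully open) to 1 (shut). A call has exactly 8 rows; each row is the pose to reach, as a shift and turn from the pose commanded when the call began, along the tool's axes at that moment; what a row does not reach only later rows make up. A row lasts 1/8 s, in which the tool goes at most 62.5 mm and 10.7 degrees, less where a joint would pass 70% of its speed; a pose out of reach is approached as far as the arm can. A call with a gripper value outside its range is refused whole. The fingers move at their own pace and stop on an object; FORCE is the grip in N (left out, the last holds). Time passes only in rows, so rows that repeat a pose let the fingers close, or fill a call up. It gives the time, the measured TCP pose, the force and the opening at its end, in the units of the state.
- env.state(): the state, without advancing time (a new reading comes with each control period).
- env.grab_frame(name): name is "side" or "top"; returns (picture, depth): 420x560x3 uint8, blue, green, red; 420x560 float32, mm along the optical axis (not along the pixel's ray), 0 where there is no reading.
- env.camera_params(name): a dict with "camera_matrix" (3x3 intrinsics, pixels), "cam_to_world" (4x4, takes a point from camera to world coordinates). Camera axes: x right, y up, looking along -z (the intrinsics and any distortion apply to the point x, -y, -z); pixel columns grow to the right and rows downward; lengths in mm; the calibration is good to about 2 mm. A picture is of the moment at which its call begins. camera_params takes no time and is no camera call.
- env.job_done(): hands the job in, once; it reports no verdict.
The state is a dict: "time_s": time; "qpos": joint angles; "qvel": joint speeds; "effort": joint torques, N m; "ee_pos": TCP position; "ee_rot": TCP orientation; "force": force on the tool from outside, world axes, zero at the start; "torque": the same for the moment, N m; "gripper_width": finger opening in mm.
Only numpy, scipy, OpenCV 4.12 (cv2) and the standard library are available. Lean on these libraries where they do the work, as an engineer would, in place of code of your own. Each camera call takes 0.05 s, during which the arm holds its last target. There are 200 camera calls.

### The job

Clear every finished bushing out of the fixture's nest into the blue bin, then nest all three jaw plates flat on the nest's floor, fin up, in the only arrangement that fits. Next turn the click wrench clockwise to swing the clamp finger over the plates and tighten the screw fully until the handle breaks over at its joint; stop there, well short of forcing the handle to the end of its break, let it spring back, and leave the other tools and blocks on the bench where they are.

Things in the scene. Friction and masses are not known exactly. Their poses are not given: they have to be found in the camera images.
- fixture: fixed clamping fixture: dark base 150 (x) x 229 (y) x 6 mm with an aluminium nest. Origin: bench level under the nest's centre, z up. Nest inside 109 (x) x 145 (y) mm, floor at z 6 mm, walls 6 mm thick, top at z 16 mm; a fixed 34 mm square island at x 0, y -18, top z 16 mm, fills one of its 3 x 4 cells of 36 mm, the plates the rest. Clamp screw at x -30, y -105 mm
- seat_long (a point): point on the nest floor where plate_long's origin lies when seated (x 26, y -46, z 6 mm of the fixture); axes as the fixture's. Seated it covers the end row x -54..54, y -72..-36 and the cell x 18..54, y -36..0 (36 mm cells)
- seat_tee (a point): point on the nest floor where plate_tee's origin lies when seated (x -34, y 18, z 6 mm of the fixture); axes as the fixture's. Seated it covers x -54..-18, y -36..72 and the cell x -18..18, y 0..36 (36 mm cells)
- seat_ell (a point): point on the nest floor where plate_ell's origin lies when seated (x 30, y 40, z 6 mm of the fixture); axes as the fixture's. Seated it covers x 18..54, y 0..72 and the cell x -18..18, y 36..72 (36 mm cells)
- plate_long: L-shaped aluminium jaw plate 14 mm thick, four 36 mm cells less 1.5 mm all round: bar x -78.5..26.5, y -24.5..8.5, leg x -6.5..26.5, y to 44.5 mm in its frame. On top a grip fin 12 (x) x 34 mm (y), from z 14 to 42 mm. About 0.2 kg. Origin: underside, below the fin's middle; z up. Starts flat on the bench, fin up; seated, its origin is at point seat_long, axes along the fixture's
- plate_tee: T-shaped aluminium jaw plate 14 mm thick, four 36 mm cells less 1.5 mm all round: bar x -18.5..14.5, y -52.5..52.5, leg x to 50.5, y -16.5..16.5 mm in its frame. On top a grip fin 12 (x) x 34 mm (y), from z 14 to 42 mm. About 0.2 kg. Origin: underside, below the fin's middle; z up. Starts flat on the bench, fin up; seated, its origin is at point seat_tee, axes along the fixture's
- plate_ell: small L-shaped aluminium jaw plate 14 mm thick, three 36 mm cells less 1.5 mm all round: bar x -10.5..22.5, y -38.5..30.5, leg x from -46.5, y -2.5..30.5 mm in its frame. On top a grip fin 12 (x) x 34 mm (y), from z 14 to 42 mm. About 0.2 kg. Origin: underside, below the fin's middle; z up. Starts flat on the bench, fin up; seated, its origin is at point seat_ell, axes along the fixture's
- bin: shallow open blue plastic bin, fixed to the bench, 200 (x) x 160 (y) x 50 mm tall, walls and floor 5 mm. Origin: centre of its underside; z up
- screw (a joint): turn of the vertical clamp screw, rad: starts at 0 to 0.2, grows when tightened (clockwise seen from above), hard stop (tight) at 1.3; stiff (0.35 N m), stays where left. Its socket (32 mm dia, top at z 66 mm) and the clamp finger turn with it
- clamp_tip (a point): middle of the free end of the steel clamp finger, which turns with the screw: 18 mm wide, z 23 to 33 mm, reaching 53 mm from the axis. It starts beside the nest's -y wall, clear of the nest; when tight it lies 3 mm over the plate in the -y row, at fixture x -30 mm. It strikes a plate that is not right down
- handle (a joint): breakaway (click) joint of the wrench handle, rad: vertical pivot 40 mm from the screw axis. 0 = straight; a preloaded spring holds it up to 1.0 N m, then it gives in the tightening direction (spring 1 N m/rad more), and springs back when let go. Tripped from 0.12; end stop 0.45. About 9 to 10 N square to the handle at handle_grip trips it
- screw_axis (a point): point on the screw's axis at the wrench's height (56 mm above the bench): the handle turns about this axis together with the screw
- handle_grip (a point): point on the centre line of the wrench's level round handle (20 mm dia, centre 56 mm above the bench), 110 mm from the click pivot, 150 mm from the screw axis; the handle goes on 40 mm beyond. x points outwards along the handle, z up; tightening moves it towards its own -y. The wrench stays on the screw and does not lift off
- bushing0: finished steel bushing, a plain cylinder 30 mm dia, 40 mm tall, about 0.12 kg, standing in the nest at the start; origin at the centre of its lower end, z along its axis. One of up to four; None if absent
- bushing1: finished steel bushing, a plain cylinder 30 mm dia, 40 mm tall, about 0.12 kg, standing in the nest at the start; origin at the centre of its lower end, z along its axis. One of up to four; None if absent
- bushing2: finished steel bushing, a plain cylinder 30 mm dia, 40 mm tall, about 0.12 kg, standing in the nest at the start; origin at the centre of its lower end, z along its axis. One of up to four; None if absent
- bushing3: finished steel bushing, a plain cylinder 30 mm dia, 40 mm tall, about 0.12 kg, standing in the nest at the start; origin at the centre of its lower end, z along its axis. One of up to four; None if absent
- holder_a: bystander: dark steel milling-tool holder, 58 mm dia, 72 mm tall; origin under its centre
- holder_b: bystander: smaller dark tool holder, 49 mm dia, 61 mm tall; origin under its centre
- file: bystander: flat file with a wooden handle, about 250 mm long, lying on the bench; origin on the bench between blade and handle
- block: bystander: steel block 32 x 50 x 25 mm; origin under its centre
- parallel: bystander: steel parallel bar 100 x 16 x 30 mm; origin under its centre
Things that resemble listed ones, but are neither listed nor needed, are in the scene too. Leave any orange or red look-alike of the plate_tee alone.

How it is judged:
By the outcome, as a careful person would: the job done as asked, in the order asked, and still so for the second after the job is handed in, with the robot touching nothing.
Of bushing0, bushing1, bushing2, bushing3 only 2 to 4 are there at a start; the rules pass over those that are not, and their reading is None.
At some moment in a run one of plate_long, plate_tee, plate_ell, bushing0, bushing1, bushing2, bushing3 may be knocked a few centimetres aside while the robot is not near it.
It also fails if it takes over 210 s, if anything falls off the work surface, if the arm or the gripper's body presses on something with over 40 N, if the wrist force passes 120 N, or if a joint passes its speed limit or range.

## Working session

There is one attempt and no reset: what is moved stays moved. The work goes in short steps, Python scripts to look and compute and a shell command to move; the robot and the scene stay as the last step left them, time stands still between calls to the robot, and variables do not carry over. Pictures are saved under pics/ and viewed, about 12 in all and at most 16, crops included, and the job is handed in when it is done.

```bash
ls; mkdir -p pics
cat > h.py <<'E'
import numpy as np, cv2
from workcell import env
def grab(n): 
    im,d=env.grab_frame(n); return im.copy(),d.copy()
def cam(n):
    p=env.camera_params(n); return np.array(p["camera_matrix"],float),np.array(p["cam_to_world"],float)
def cloud(n,d):
    K,T=cam(n); v,u=np.mgrid[:d.shape[0],:d.shape[1]]
    P=np.stack([(u-K[0,2])/K[0,0]*d,-(v-K[1,2])/K[1,1]*d,-d],-1)
    W=P@T[:3,:3].T+T[:3,3]; W[d<=0]=np.nan; return W
def ray(n,uv,z):
    K,T=cam(n); uv=np.atleast_2d(uv).astype(float)
    r=np.c_[(uv[:,0]-K[0,2])/K[0,0],-(uv[:,1]-K[1,2])/K[1,1],-np.ones(len(uv))]@T[:3,:3].T
    o=T[:3,3]; return o+r*((z-o[2])/r[:,2])[:,None]
def proj(n,P):
    K,T=cam(n); c=(np.atleast_2d(P)-T[:3,3])@T[:3,:3]
    return np.c_[K[0,2]+K[0,0]*c[:,0]/-c[:,2],K[1,2]-K[1,1]*c[:,1]/-c[:,2]]
E
python3 - <<'E'
from h import *
for n in("top","side"):
    im,d=grab(n); np.savez(f"{n}0.npz",im=im,d=d); cv2.imwrite(f"pics/{n}0.png",im)
    print(n,env.camera_params(n)); print((d>0).mean())
s=env.state(); print(s["time_s"],s["ee_pos"],s["ee_rot"],s["force"])
E
```

```text
pics
top {'camera_matrix': array([[446.36658934,   0.        , 278.82849165],
       [  0.        , 446.36658934, 209.6033844 ],
       [  0.        ,   0.        ,   1.        ]]), 'cam_to_world': array([[ 4.18361329e-03,  9.96474931e-01, -8.37866880e-02,
         4.53294732e+02],
       [-9.99933594e-01,  5.06838406e-03,  1.03498801e-02,
        -6.27191032e+01],
       [ 1.07380592e-02,  8.37378241e-02,  9.96429963e-01,
         1.40060713e+03],
       [ 0.00000000e+00,  0.00000000e+00,  0.00000000e+00,
         1.00000000e+00]])}
0.9959863945578231
side {'camera_matrix': array([[480.1923677 ,   0.        , 278.85574982],
       [  0.        , 480.1923677 , 206.51682225],
       [  0.        ,   0.        ,   1.        ]]), 'cam_to_world': array([[-9.13074709e-01,  2.81394672e-01, -2.95146767e-01,
         1.38044931e+02],
       [-4.07748066e-01, -6.40655880e-01,  6.50616291e-01,
         8.11491371e+02],
       [-6.00755388e-03,  7.14406804e-01,  6.99704814e-01,
         1.02449883e+03],
       [ 0.00000000e+00,  0.00000000e+00,  0.00000000e+00,
         1.00000000e+00]])}
0.9959311224489796
0.1 [ 168.58237709 -549.27493692  213.2305552 ] [-1.79999913e+02  8.76979780e-02 -7.29375351e+01] [-0.81377923 -0.42767791 -1.20106691]
```

View pics/top0.png

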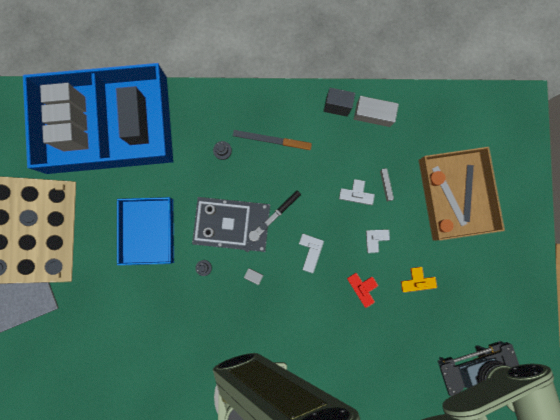

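View pics/side0.png

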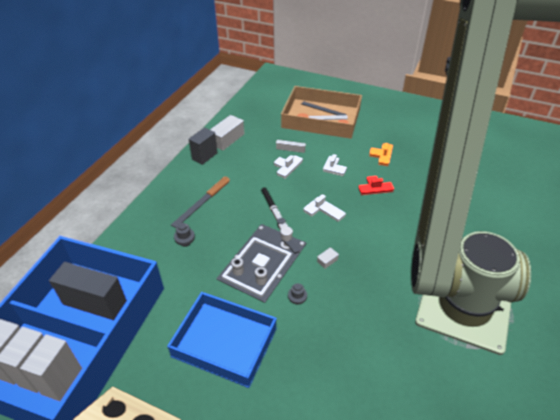

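The top view shows the fixture at about (228,224) with two bushings at (210,209) and (208,234). The blue bin is at (145,231), the tee at (357,192), the long plate at (312,252), the ell at (376,240), and red and orange decoys lie below. The fixture's -y points right in the image, and the handle points up-right.

Run:
```python
from h import *
f=np.load("top0.npz"); im,d=f["im"],f["d"]
W=cloud("top",d); z=W[...,2]
g=W[150:290,180:410]; print("bench z",np.nanmedian(z[260:290,180:330]), np.nanstd(z[280:290,290:330]))
c=cv2.resize(im[160:295,180:415],None,fx=3.4,fy=3.4,interpolation=cv2.INTER_CUBIC); cv2.imwrite("pics/c0.png",c)
# bright grey things
hsv=cv2.cvtColor(im,cv2.COLOR_BGR2HSV)
m=((hsv[...,1]<40)&(hsv[...,2]>110)).astype(np.uint8); m[:150]=0;m[300:]=0;m[:,:180]=0;m[:,415:]=0
n,l,s,ce=cv2.connectedComponentsWithStats(m)
for i in range(1,n):
    if s[i,4]>25: 
        q=l==i; print(i,s[i],ce[i].round(1),"z pct",np.nanpercentile(z[q],[5,50,95]).round(1))
b=(hsv[...,0]>95)&(hsv[...,0]<125)&(hsv[...,1]>120); b[:,:112]=0;b[:190]=0;b[270:]=0;b[:,178:]=0
P=W[b]; top=P[P[:,2]>42]; print("bin top",len(top),top.min(0).round(),top.max(0).round(),cv2.minAreaRect(top[:,:2].astype(np.float32)))
for r in range(196,255,2): print(r,' '.join(f"{v:3.0f}" for v in z[r,192:272:2]))
```

```text
bench z 0.6393530800187364 2.8493105882719174
1 [382 169  12  31 170] [387.3 184.1] z pct [ 2.6 29.3 33.3]
2 [339 180  35  25 496] [356.9 193.5] z pct [ 6.6 14.2 40.4]
3 [194 200  56  47 608] [220.7 221.9] z pct [ 3.5 14.4 45.8]
5 [265 210  16  16  94] [272.2 217.7] z pct [-1.1 64.3 68. ]
6 [221 217  14  13 145] [227.6 223.2] z pct [ 4.4 16.2 20.7]
7 [203 227  10  10  52] [207.4 232. ] z pct [40.6 44.8 50. ]
8 [249 227  16  14 133] [255.4 234. ] z pct [ 8.  64.4 70.5]
9 [366 230  24  23 375] [375.6 239.1] z pct [ 6.9 14.7 41.3]
10 [299 234  25  39 499] [311.  251.2] z pct [ 8.6 14.3 39.9]
13 [244 269  19  16 172] [253.1 276.3] z pct [19.2 25.2 30.4]
bin top 476 [401. 249.  42.] [604. 415.  57.] ((501.9375305175781, 332.21295166015625), (200.27398681640625, 160.78053283691406), 1.6621437072753906)
196   3  -3   2   0   4   3   1  -2  -1  -1   5   1   1   2   0  -3  -4  -2   1  -3  -2   2  -1  -1   0  -2   4   1  -3  -2   3  -1   1  -3  -3   3  -1  -1  -4  -1
198   3  -4  -2   5   8   6   6   9   8   6  10   7  -3   2  -2  -3   0  -0  -3  -4   1  -3  -1   1   1   3   2  -1   1  -2   6 
[... 3927 characters left out ...]
  36   4   7   8   1   6   6   7  -4  -2   0
248  -1  -0  -0  -1   2  -2   3   4  -2  -5   1   0   5  -7   3   3   1  -3   3  -2   8  -2   6   9   5   6  29  29  30   4   1  10   3   3   5   8   8   2   6   4
250   2   4  -2   3   3   4  -1  -6   2  -4  -1   2   1  -1  -2   0   4  -3  -4  -2  -2  -5   4  -4   2  -0  33  32  36   2   3   9   8   2   9   7   5   3  -1   2
252  -1   3  -0  -3  -2  -1   2   5   3   4   2  -1  -3   3   1   2  -1   0  -0  -1  -2  -4  -4   3   1  -2  -2  -2  -4  -4  -2   4  -1  -4  -1   4   1  -2   1  -3
254  -1  -2   1  -1   1  -5   5   1   1   1  -3  -3  -0  -2  -2   0  -4   3  -1  -2  -3  -0  -4   3  -1   3   2  -1 nan  -2   2  -1   1  -3   2  -1  -2  -1   1  -3
```

View pics/c0.png

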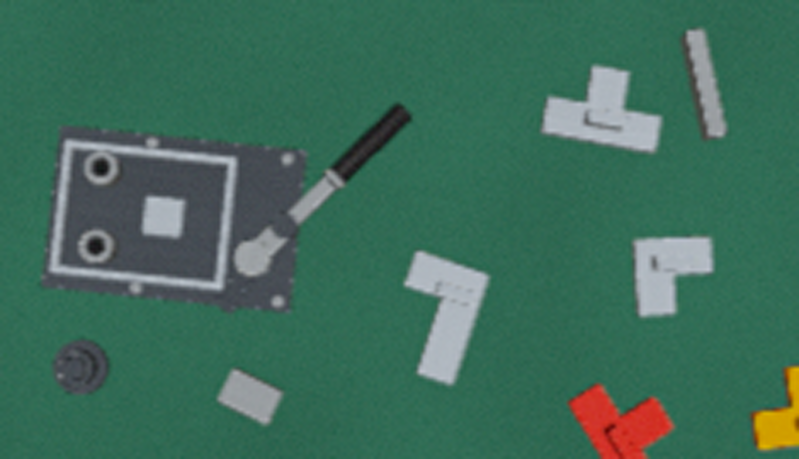

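```bash
cat >> h.py <<'E'
def tomove(x,y,z,yaw=None):
    s=env.state(); p=np.array(s["ee_pos"]); a=np.radians(s["ee_rot"][2]); d=np.array([x,y,z])-p
    t=[d[0]*np.cos(a)+d[1]*np.sin(a), d[0]*np.sin(a)-d[1]*np.cos(a), -d[2]]
    r=None
    if yaw is not None: r=-((yaw-s["ee_rot"][2]+180)%360-180)
    print("shift m",np.round(np.array(t)/1000,4),"roll",None if r is None else round(r,2),"(half-turn alt",None if r is None else round(r-180*np.sign(r),1),") q6",np.round(s["qpos"][5],1))
E
python3 - <<'E'
from h import *
f=np.load("top0.npz"); im,d=f["im"],f["d"]; W=cloud("top",d); z=W[...,2]
S=4
big=cv2.resize(im,None,fx=S,fy=S,interpolation=cv2.INTER_CUBIC); hsv=cv2.cvtColor(big,cv2.COLOR_BGR2HSV)
m=((hsv[...,1]<55)&(hsv[...,2]>110)).astype(np.uint8)
def comp(u0,v0,u1,v1,mask=m):
    k=np.zeros_like(mask); k[v0*S:v1*S,u0*S:u1*S]=mask[v0*S:v1*S,u0*S:u1*S]
    n,l,s,c=cv2.connectedComponentsWithStats(k); i=1+np.argmax(s[1:,4]); return (l==i).astype(np.uint8)
def pts(k,zz,n="top"):
    c=max(cv2.findContours(k,0,cv2.CHAIN_APPROX_NONE)[0],key=len)[:,0]
    return ray(n,(c+.5)/S-.5,zz)[:,:2].astype(np.float32)
for nm,b,zz in (("wall",(190,195,254,252),16),("island",(218,214,238,233),16),("tee",(335,175,378,212),14),("ell",(362,226,394,258),14),("long",(292,228,330,280),14),("block",(240,262,266,290),25)):
    k=comp(*b); P=pts(k,zz); r=cv2.minAreaRect(P); box=cv2.boxPoints(r)
    print(nm,"rect",np.round(r[0],1),np.round(r[1],1),round(r[2],2)," box",box.round(0).tolist())
# base dark outline
g=((hsv[...,0]<50)|(hsv[...,0]>95)|(hsv[...,1]<60)).astype(np.uint8)
P=pts(comp(185,190,275,258,g),6);
for zz,uv in ((46,(209.3,209.2)),):
    pass
for u0,v0,u1,v1 in ((202,203,217,217),(200,225,216,240)):
    q=np.zeros(z.shape,bool); q[v0:v1,u0:u1]=z[v0:v1,u0:u1]>36
    v,u=np.nonzero(q); print("bushing",ray("top",[[u.mean(),v.mean()]],46).round(1),len(u),"z",np.nanmean(z[q]))
    k=comp(u0,v0,u1,v1); c=pts(k,46); print("  circ",cv2.minEnclosingCircle(c))
# fins: high points
for nm,(u0,v0,u1,v1) in (("tee",(335,175,378,212)),("ell",(362,226,394,258)),("long",(292,228,330,280))):
    q=np.zeros(z.shape,bool); q[v0:v1,u0:u1]=z[v0:v1,u0:u1]>30; w=W[q]; w=w[w[:,2]<52]
    v,u=np.nonzero(q); P=ray("top",np.c_[u,v],42)[:,:2].astype(np.float32); print(nm,"fin",P.mean(0).round(1),w.mean(0).round(1),cv2.minAreaRect(P))
# socket + handle at z~60
q=np.zeros(z.shape,bool); q[185:242,248:305]=z[185:242,248:305]>48
v,u=np.nonzero(q); P=ray("top",np.c_[u,v],66)[:,:2].astype(np.float32); print("wrench",len(P),cv2.minAreaRect(P), cv2.boxPoints(cv2.minAreaRect(P)))
k=comp(246,225,264,243); print(cv2.minEnclosingCircle(pts(k,66)))
E
```

```text
wall rect [527.8 100. ] [162.1 143.7] 84.52  box [[449.0, 26.0], [592.0, 12.0], [607.0, 174.0], [464.0, 188.0]]
island rect [526.4  81.8] [38.6 37.7] 84.74  box [[506.0, 64.0], [543.0, 61.0], [547.0, 99.0], [509.0, 103.0]]
tee rect [ 630.8 -323. ] [108.2  72. ] 79.53  box [[586.0, -370.0], [656.0, -383.0], [676.0, -276.0], [605.0, -263.0]]
ell rect [ 474.2 -384.9] [71.4 72.6] 2.23  box [[437.0, -350.0], [440.0, -423.0], [511.0, -420.0], [508.0, -347.0]]
long rect [ 435.9 -165.8] [ 72.4 107.4] 71.13  box [[373.0, -183.0], [475.0, -217.0], [498.0, -149.0], [397.0, -114.0]]
block rect [364.5   0.8] [51.6 33.7] 64.56  box [[338.0, -15.0], [369.0, -30.0], [391.0, 17.0], [360.0, 31.0]]
bushing [[568.6 135.3  46. ]] 76 z 46.29833853489821
  circ ((577.70556640625, 135.84585571289062), 24.438379287719727)
bushing [[498.2 138.4  46. ]] 75 z 45.608702600842435
  circ ((498.8332824707031, 138.78184509277344), 15.86922550201416)
tee fin [ 615.3 -318.3] [ 615.5 -318.7   40.2] ((615.4993896484375, -318.3680725097656), (35.20652770996094, 13.236143112182617), 80.78485107421875)
ell fin [ 486.8 -377.8] [ 486.9 -378.2   40.4] ((486.839599609375, -377.7920837402344), (9.126519203186035, 33.763755798339844), 0.25251367688179016)
long fin [ 457.5 -182.4] [ 457.5 -182.5   41. ] ((457.62872314453125, -182.7236785888672), (33.59369659423828, 11.513402938842773), 71.84468841552734)
wrench 442 ((549.5494384765625, -62.584434509277344), (29.58710289001465, 203.73446655273438), 45.31861877441406) [[ 466.7167      -1.4737234]
 [ 611.57764   -144.7324   ]
 [ 632.3822    -123.695145 ]
 [ 487.52124     19.563538 ]]
((490.98590087890625, -9.884943008422852), 25.189414978027344)
```

Run:
```python
from h import *
tomove(568.6,135.3,130); print(env.state()["ee_rot"])
```

```text
shift m [-0.5371 -0.5833  0.0832] roll None (half-turn alt None ) q6 -1.1
[-1.79999913e+02  8.76979780e-02 -7.29375351e+01]
```

```bash
python3 -m pendant '[{"xyz":[-0.02,-0.02,0],"roll":0,"jaw":0},{"xyz":[-0.06,-0.06,0],"roll":0,"jaw":0},{"xyz":[-0.10,-0.10,0],"roll":0,"jaw":0},{"xyz":[-0.14,-0.15,0],"roll":0,"jaw":0},{"xyz":[-0.18,-0.19,0],"roll":0,"jaw":0},{"xyz":[-0.22,-0.23,0],"roll":0,"jaw":0},{"xyz":[-0.26,-0.27,0],"roll":0,"jaw":0},{"xyz":[-0.30,-0.31,0],"roll":0,"jaw":0}]'
python3 -m pendant '[{"xyz":[-0.04,-0.04,0],"roll":0,"jaw":0},{"xyz":[-0.08,-0.09,0],"roll":0,"jaw":0},{"xyz":[-0.12,-0.13,0.01],"roll":0,"jaw":0},{"xyz":[-0.16,-0.18,0.03],"roll":0,"jaw":0},{"xyz":[-0.20,-0.22,0.05],"roll":0,"jaw":0},{"xyz":[-0.227,-0.26,0.07],"roll":0,"jaw":0},{"xyz":[-0.237,-0.273,0.083],"roll":0,"jaw":0},{"xyz":[-0.237,-0.273,0.083],"roll":0,"jaw":0}]'
python3 - <<'E'
from h import *
tomove(568.6,135.3,22); print(env.state())
im,d=grab("side"); np.savez("side1.npz",im=im,d=d); cv2.imwrite("pics/s1.png",cv2.resize(im[180:420,150:470],None,fx=2.4,fy=2.4,interpolation=cv2.INTER_CUBIC))
P=[[568.6,135.3,46],[498.2,138.4,46]]; print(proj("side",P))
W=cloud("side",d); z=W[...,2]
for p in P:
    q=(abs(W[...,0]-p[0])<22)&(abs(W[...,1]-p[1])<22)&(z>38)&(z<55); print(W[q].mean(0).round(1),q.sum(), (W[q].min(0)[:2]+W[q].max(0)[:2])/2)
E
```

```text
time_s: 1.1
ee_pos: [377.4, -170.2, 213.8]
ee_rot: [-180.0, -0.0, -73.0]
force: [0.5, -0.7, -0.7]
gripper_width: 91.5
time_s: 2.1
ee_pos: [567.6, 134.8, 129.3]
ee_rot: [179.8, -0.0, -72.9]
force: [-0.7, -0.2, 0.4]
gripper_width: 91.7
shift m [-0.0002 -0.0011  0.1073] roll None (half-turn alt None ) q6 85.1
{'time_s': 2.1, 'qpos': array([ 1.22443057e+01,  2.28502025e+01,  9.55750944e+01, -2.80932653e-02,
        6.17906831e+01,  8.51265626e+01]), 'qvel': array([-1.6859453 , -2.47109869,  0.26827577, -0.44177963,  0.76313117,
       -0.32256628]), 'effort': array([ 1.03517924e+00, -4.20589542e+01, -2.15833408e+01,  1.47471316e-01,
       -2.48065749e-01,  3.89932981e-02]), 'ee_pos': array([567.59831952, 134.79788632, 129.33880055]), 'ee_rot': array([ 1.79782699e+02, -6.26819498e-03, -7.28689189e+01]), 'force': array([-0.73324868, -0.16698199,  0.37469772]), 'torque': array([-0.00433041,  0.0357886 , -0.01283798]), 'gripper_width': 91.70878407704296}
[[236.06666179 262.02334616]
 [259.89693882 271.56995132]]
[567.2 136.2  45.4] 95 [568.16988222 135.71555858]
[496.6 139.8  45.4] 107 [496.57433217 138.01869175]
```

View pics/s1.png

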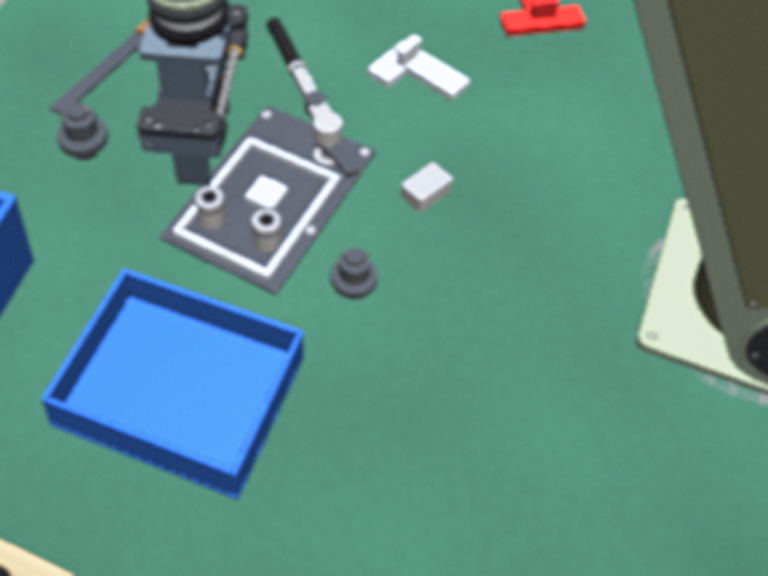

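The side view agrees: two bushings at crop (209,205) and (266,230), with the gripper above them. Now I descend and grip.

```bash
python3 -m pendant '[{"xyz":[0,-0.001,0.03],"roll":0,"jaw":0},{"xyz":[0,-0.001,0.06],"roll":0,"jaw":0},{"xyz":[0,-0.001,0.09],"roll":0,"jaw":0},{"xyz":[0,-0.001,0.107],"roll":0,"jaw":0.2},{"xyz":[0,-0.001,0.107],"roll":0,"jaw":0.75},{"xyz":[0,-0.001,0.107],"roll":0,"jaw":0.8},{"xyz":[0,-0.001,0.107],"roll":0,"jaw":0.8},{"xyz":[0,-0.001,0.107],"roll":0,"jaw":0.8}]' 25
python3 -m pendant '[{"xyz":[0,0,-0.01],"roll":0,"jaw":0.8},{"xyz":[0,0,-0.03],"roll":0,"jaw":0.8},{"xyz":[0,0,-0.05],"roll":0,"jaw":0.8},{"xyz":[0,0,-0.07],"roll":0,"jaw":0.8},{"xyz":[0,0,-0.08],"roll":0,"jaw":0.8},{"xyz":[0,0,-0.08],"roll":0,"jaw":0.8},{"xyz":[0,0,-0.08],"roll":0,"jaw":0.8},{"xyz":[0,0,-0.08],"roll":0,"jaw":0.8}]'
python3 - <<'E'
from h import *
tomove(530,335,100)
E
```

```text
time_s: 3.15
ee_pos: [569.9, 135.2, 24.7]
ee_rot: [-179.9, -0.0, -72.9]
force: [-0.6, 0.3, -0.4]
gripper_width: 43.9
time_s: 4.15
ee_pos: [568.9, 134.9, 103.0]
ee_rot: [179.9, 0.0, -72.9]
force: [0.8, -0.8, -2.3]
gripper_width: 28.5
shift m [-0.2027 -0.0215  0.003 ] roll None (half-turn alt None ) q6 85.2
```

```bash
python3 -m pendant '[{"xyz":[-0.02,-0.002,0],"roll":0,"jaw":0.8},{"xyz":[-0.06,-0.006,0],"roll":0,"jaw":0.8},{"xyz":[-0.10,-0.01,0],"roll":0,"jaw":0.8},{"xyz":[-0.14,-0.014,0],"roll":0,"jaw":0.8},{"xyz":[-0.18,-0.02,0],"roll":0,"jaw":0.8},{"xyz":[-0.20,-0.02,0.01],"roll":0,"jaw":0.8},{"xyz":[-0.203,-0.02,0.035],"roll":0,"jaw":0.8},{"xyz":[-0.203,-0.02,0.06],"roll":0,"jaw":0.8}]'
python3 -m pendant '[{"xyz":[0,0,0.01],"roll":0,"jaw":0.8},{"xyz":[0,0,0.01],"roll":0,"jaw":0.8},{"xyz":[0,0,0.01],"roll":0,"jaw":0.4},{"xyz":[0,0,0.01],"roll":0,"jaw":0.4},{"xyz":[0,0,0.01],"roll":0,"jaw":0.1},{"xyz":[0,0,0.01],"roll":0,"jaw":0},{"xyz":[0,0,-0.02],"roll":0,"jaw":0},{"xyz":[0,0,-0.06],"roll":0,"jaw":0}]'
python3 - <<'E'
from h import *
tomove(498.0,138.3,110)
E
```

```text
time_s: 5.15
ee_pos: [528.0, 335.2, 42.4]
ee_rot: [179.9, -0.0, -72.9]
force: [0.2, -0.8, -1.8]
gripper_width: 28.0
time_s: 6.15
ee_pos: [528.3, 334.4, 103.3]
ee_rot: [179.8, -0.1, -72.9]
force: [0.6, 0.5, 0.2]
gripper_width: 85.9
shift m [ 0.1786  0.0865 -0.0067] roll None (half-turn alt None ) q6 104.2
```

```bash
python3 -m pendant '[{"xyz":[0,0,-0.007],"roll":0,"jaw":0},{"xyz":[0.04,0.02,-0.007],"roll":0,"jaw":0},{"xyz":[0.08,0.04,-0.007],"roll":0,"jaw":0},{"xyz":[0.12,0.06,-0.007],"roll":0,"jaw":0},{"xyz":[0.16,0.08,-0.007],"roll":0,"jaw":0},{"xyz":[0.179,0.0865,-0.007],"roll":0,"jaw":0},{"xyz":[0.179,0.0865,0],"roll":0,"jaw":0},{"xyz":[0.179,0.0865,0],"roll":0,"jaw":0}]'
python3 - <<'E'
from h import *
tomove(498.0,138.3,22)
im,d=grab("top"); W=cloud("top",d);z=W[...,2]
q=(abs(W[...,0]-528)<25)&(abs(W[...,1]-335)<25)&(z>25)&(z<80);print("bin bushing",q.sum(),np.nanmean(W[q],0))
E
```

```text
time_s: 7.15
ee_pos: [498.7, 139.2, 103.0]
ee_rot: [179.9, 0.0, -72.9]
force: [-0.4, 1.1, -0.4]
gripper_width: 91.2
shift m [0.0007 0.001  0.081 ] roll None (half-turn alt None ) q6 87.2
bin bushing 82 [528.24302975 335.46173441  43.95316096]
```

Bushing 1 stands in the bin. Now the second one.

```bash
python3 -m pendant '[{"xyz":[0,0,0.03],"roll":0,"jaw":0},{"xyz":[0,0,0.06],"roll":0,"jaw":0},{"xyz":[0,0,0.08],"roll":0,"jaw":0.4},{"xyz":[0,0,0.08],"roll":0,"jaw":0.8},{"xyz":[0,0,0.08],"roll":0,"jaw":0.8},{"xyz":[0,0,0.08],"roll":0,"jaw":0.8},{"xyz":[0,0,0.08],"roll":0,"jaw":0.8},{"xyz":[0,0,0.08],"roll":0,"jaw":0.8}]'
python3 -m pendant '[{"xyz":[0,0,0],"roll":0,"jaw":0.8},{"xyz":[0,0,-0.03],"roll":0,"jaw":0.8},{"xyz":[0,0,-0.06],"roll":0,"jaw":0.8},{"xyz":[0,0,-0.08],"roll":0,"jaw":0.8},{"xyz":[-0.04,-0.01,-0.08],"roll":0,"jaw":0.8},{"xyz":[-0.08,-0.03,-0.08],"roll":0,"jaw":0.8},{"xyz":[-0.12,-0.05,-0.08],"roll":0,"jaw":0.8},{"xyz":[-0.16,-0.07,-0.08],"roll":0,"jaw":0.8}]'
python3 - <<'E'
from h import *
tomove(458,335,45)
E
```

```text
time_s: 8.2
ee_pos: [499.1, 138.5, 24.4]
ee_rot: [-180.0, -0.0, -72.9]
force: [0.6, 0.6, 0.0]
gripper_width: 33.9
time_s: 9.2
ee_pos: [518.7, 313.1, 103.6]
ee_rot: [180.0, -0.0, -72.9]
force: [1.2, -0.8, -0.1]
gripper_width: 29.1
shift m [-0.0387  0.0516  0.0586] roll None (half-turn alt None ) q6 103.0
```

```bash
python3 -m pendant '[{"xyz":[-0.01,0.02,0],"roll":0,"jaw":0.8},{"xyz":[-0.03,0.04,0],"roll":0,"jaw":0.8},{"xyz":[-0.039,0.052,0],"roll":0,"jaw":0.8},{"xyz":[-0.039,0.052,0.02],"roll":0,"jaw":0.8},{"xyz":[-0.039,0.052,0.05],"roll":0,"jaw":0.8},{"xyz":[-0.039,0.052,0.07],"roll":0,"jaw":0.8},{"xyz":[-0.039,0.052,0.07],"roll":0,"jaw":0.8},{"xyz":[-0.039,0.052,0.07],"roll":0,"jaw":0.8}]'
python3 -m pendant '[{"xyz":[0,0,0],"roll":0,"jaw":0.5},{"xyz":[0,0,0],"roll":0,"jaw":0.3},{"xyz":[0,0,0],"roll":0,"jaw":0.1},{"xyz":[0,0,0],"roll":0,"jaw":0},{"xyz":[0,0,-0.03],"roll":0,"jaw":0},{"xyz":[0,0,-0.07],"roll":0,"jaw":0},{"xyz":[0,0,-0.12],"roll":0,"jaw":0},{"xyz":[0,0,-0.14],"roll":0,"jaw":0}]'
cat > meas.py <<'E'
from h import *
import sys
def comps(im,boxes,S=4,vmin=110):
    big=cv2.resize(im,None,fx=S,fy=S,interpolation=cv2.INTER_CUBIC); hsv=cv2.cvtColor(big,cv2.COLOR_BGR2HSV)
    m=((hsv[...,1]<55)&(hsv[...,2]>vmin)).astype(np.uint8)
    for nm,(u0,v0,u1,v1),zz in boxes:
        k=np.zeros_like(m); k[v0*S:v1*S,u0*S:u1*S]=m[v0*S:v1*S,u0*S:u1*S]
        n,l,s,c=cv2.connectedComponentsWithStats(k); k=(l==1+np.argmax(s[1:,4])).astype(np.uint8)
        c=max(cv2.findContours(k,0,cv2.CHAIN_APPROX_NONE)[0],key=len)[:,0]
        P=ray("top",(c+.5)/S-.5,zz)[:,:2].astype(np.float32); r=cv2.minAreaRect(P)
        print(nm,np.round(r[0],1),np.round(r[1],1),round(r[2],2))
def fin(W,x,y,h=42,r=45):
    q=(np.hypot(W[...,0]-x,W[...,1]-y)<r)&(W[...,2]>h-12)&(W[...,2]<h+10)
    P=W[q][:,:2].astype(np.float32); print("fin",len(P),P.mean(0).round(1),W[q][:,2].mean().round(1),cv2.minAreaRect(P))
E
python3 - <<'E'
from meas import *
im,d=grab("top"); W=cloud("top",d);z=W[...,2]; np.savez("top2.npz",im=im,d=d)
for x,y in((528,335),(458,335)):
    q=(abs(W[...,0]-x)<28)&(abs(W[...,1]-y)<28)&(z>25)&(z<80);print("bin bushing",q.sum(),np.nanmean(W[q],0))
comps(im,[("tee",(335,175,378,212),14),("ell",(362,226,394,258),14),("long",(292,228,330,280),14),("island",(218,214,238,233),16)])
for x,y in((615.4,-319),(487,-379),(457.5,-183)): fin(W,x,y)
cv2.imwrite("pics/c2.png",cv2.resize(im[160:295,100:400],None,fx=2.66,fy=2.66,interpolation=cv2.INTER_CUBIC))
tomove(457.5,-183,100,-18.9)
E
```

```text
time_s: 10.2
ee_pos: [458.4, 334.2, 34.7]
ee_rot: [-179.9, 0.0, -73.0]
force: [0.1, -0.5, -0.5]
gripper_width: 29.2
time_s: 11.2
ee_pos: [458.8, 334.8, 177.2]
ee_rot: [-179.7, 0.1, -72.9]
force: [0.3, -0.5, -0.1]
gripper_width: 91.1
bin bushing 48 [532.21523655 329.4817674   41.34724864]
bin bushing 0 [nan nan nan]
tee [ 630.8 -323. ] [108.3  72.3] 79.79
ell [ 474.3 -384.9] [71.3 72.6] 2.38
long [ 435.9 -165.9] [ 72.4 107.4] 71.31
island [526.4  81.8] [38.6 37.8] 85.02
fin 51 [ 615.3 -318.8] 40.9 ((615.9591674804688, -318.9002380371094), (34.71662521362305, 12.03441333770752), 80.19245147705078)
fin 48 [ 486.9 -377.9] 41.4 ((486.8349609375, -379.3555603027344), (32.85280227661133, 9.364948272705078), 89.8235092163086)
fin 46 [ 457.6 -182.3] 41.3 ((457.7871398925781, -182.45870971679688), (33.67866134643555, 11.632984161376953), 71.95552825927734)
shift m [0.4949 0.154  0.0788] roll -54.04 (half-turn alt 126.0 ) q6 107.9<stdin>:4: RuntimeWarning: Mean of empty slice
```

View pics/c2.png

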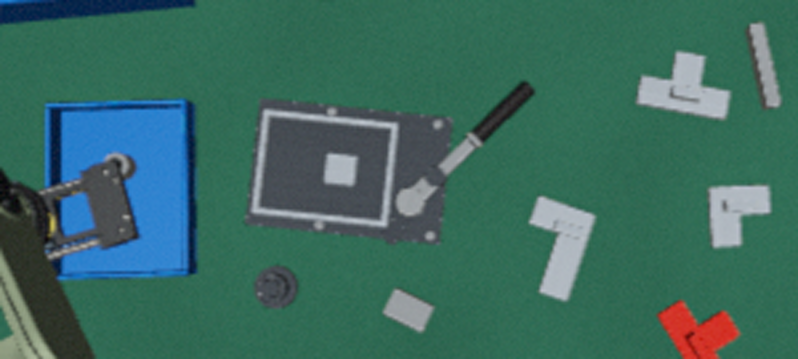

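The bushings are out of the nest and nothing has been knocked. The long plate is at crop (565,245), the tee at (685,92) and the ell at (735,212). I'll refine the fixture pose from the now-empty nest.

Run:
```python
from h import *
S=4
for n,f,(u0,v0,u1,v1) in (("top","top2.npz",(190,195,256,252)),("side",None,(205,225,310,310))):
    if f: im=np.load(f)["im"]
    else: im,_=grab("side"); cv2.imwrite("pics/side2.png",im)
    big=cv2.resize(im,None,fx=S,fy=S,interpolation=cv2.INTER_CUBIC); hsv=cv2.cvtColor(big,cv2.COLOR_BGR2HSV)
    m=((hsv[...,1]<60)&(hsv[...,2]>(120))).astype(np.uint8); k=np.zeros_like(m); k[v0*S:v1*S,u0*S:u1*S]=m[v0*S:v1*S,u0*S:u1*S]
    cs,h=cv2.findContours(k,cv2.RETR_CCOMP,cv2.CHAIN_APPROX_NONE)
    for c,hh in zip(cs,h[0]):
        if cv2.contourArea(c)<800: continue
        P=ray(n,(c[:,0]+.5)/S-.5,16)[:,:2].astype(np.float32); r=cv2.minAreaRect(P); print(n,"inner" if hh[3]>=0 else "outer",np.round(r[0],1),np.round(r[1],1),round(r[2],2))
```

```text
top outer [490.4   6. ] [34.8 21.7] 0.49
top outer [526.4  81.8] [37.7 37. ] 83.61
top outer [527.6  99.9] [161.3 142.9] 84.52
top inner [528.1  99.9] [143.8 108.4] 84.35
side outer [604.2 141.3] [114.   44.8] 15.83
side outer [524.3  80.9] [47.7 44.1] 85.03
side outer [494.9  95.3] [118.7 215.7] 17.87
side outer [640.9  55.6] [120.5  70.3] 38.23
side outer [501.9 -38.2] [39.5 64.2] 27.89
```

```bash
python3 -m pendant '[{"xyz":[0.02,0.006,0],"roll":-4,"jaw":0},{"xyz":[0.07,0.02,0],"roll":-12,"jaw":0},{"xyz":[0.13,0.04,0],"roll":-20,"jaw":0},{"xyz":[0.19,0.06,0],"roll":-28,"jaw":0},{"xyz":[0.25,0.08,0],"roll":-36,"jaw":0},{"xyz":[0.31,0.10,0],"roll":-44,"jaw":0},{"xyz":[0.37,0.12,0],"roll":-52,"jaw":0},{"xyz":[0.43,0.14,0],"roll":-54,"jaw":0}]'
python3 - <<'E'
from h import *
tomove(457.4,-183.3,100,-18.9)
E
```

```text
time_s: 12.3
ee_pos: [449.1, -114.5, 172.7]
ee_rot: [180.0, 0.1, -18.8]
force: [1.6, -0.3, 0.1]
gripper_width: 91.2
shift m [0.0301 0.0624 0.0727] roll 0.06 (half-turn alt -179.9 ) q6 3.1
```

```bash
python3 -m pendant '[{"xyz":[0.01,0.02,0.01],"roll":0,"jaw":0},{"xyz":[0.02,0.045,0.03],"roll":0,"jaw":0.2},{"xyz":[0.03,0.062,0.05],"roll":0,"jaw":0.3},{"xyz":[0.03,0.0625,0.09],"roll":0,"jaw":0.4},{"xyz":[0.03,0.0625,0.11],"roll":0,"jaw":0.5},{"xyz":[0.03,0.0625,0.12],"roll":0,"jaw":0.5},{"xyz":[0.03,0.0625,0.12],"roll":0,"jaw":0.5},{"xyz":[0.03,0.0625,0.12],"roll":0,"jaw":0.5}]'
python3 - <<'E'
from h import *
tomove(457.4,-183.3,17,-18.9)
im,d=grab("side"); cv2.imwrite("pics/s3.png",cv2.resize(im[130:260,260:400],None,fx=4,fy=4,interpolation=cv2.INTER_CUBIC))
E
```

```text
time_s: 13.3
ee_pos: [458.8, -181.8, 54.6]
ee_rot: [180.0, -0.1, -18.9]
force: [0.8, -0.1, -0.1]
gripper_width: 45.7
shift m [-0.0008  0.0019  0.0376] roll -0.03 (half-turn alt 180.0 ) q6 -4.0
```

View pics/s3.png

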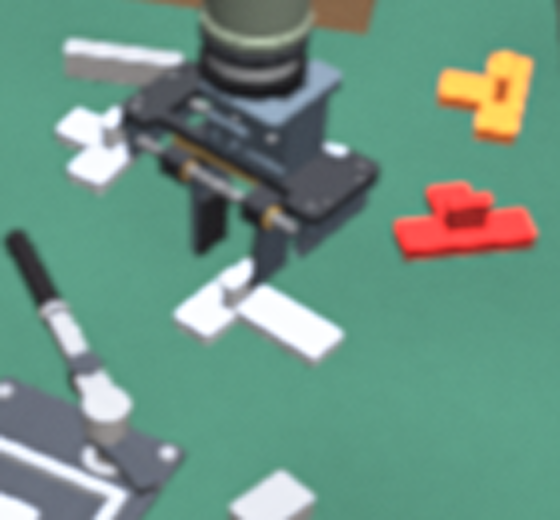

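The fingers (crop about 205,230 and 268,250) straddle the fin at (237,280). I descend and close.

```bash
python3 -m pendant '[{"xyz":[-0.001,0.001,0.01],"roll":0,"jaw":0.5},{"xyz":[-0.001,0.002,0.025],"roll":0,"jaw":0.5},{"xyz":[-0.001,0.002,0.037],"roll":0,"jaw":0.5},{"xyz":[-0.001,0.002,0.037],"roll":0,"jaw":0.5},{"xyz":[-0.001,0.002,0.037],"roll":0,"jaw":0.7},{"xyz":[-0.001,0.002,0.037],"roll":0,"jaw":0.9},{"xyz":[-0.001,0.002,0.037],"roll":0,"jaw":1},{"xyz":[-0.001,0.002,0.037],"roll":0,"jaw":1}]' 35
python3 -m pendant '[{"xyz":[0,0,0],"roll":0,"jaw":1},{"xyz":[0,0,0],"roll":0,"jaw":1},{"xyz":[0,0,-0.01],"roll":0,"jaw":1},{"xyz":[0,0,-0.04],"roll":0,"jaw":1},{"xyz":[0,0,-0.07],"roll":0,"jaw":1},{"xyz":[0,0,-0.10],"roll":0,"jaw":1},{"xyz":[0,0,-0.10],"roll":0,"jaw":1},{"xyz":[0,0,-0.10],"roll":0,"jaw":1}]'
cat >> h.py <<'E'
F=np.array([528.1,99.9]); FY=-5.55
def fx(x,y):
    a=np.radians(FY); return F+[x*np.cos(a)-y*np.sin(a),x*np.sin(a)+y*np.cos(a)]
E
python3 - <<'E'
from h import *
for n,p in (("long",(26,-46)),("tee",(-34,18)),("ell",(30,40)),("screw",(-30,-105))): print(n,fx(*p).round(1))
p=fx(26,-46); tomove(*p,117,FY)
E
```

```text
time_s: 14.35
ee_pos: [456.9, -183.3, 17.2]
ee_rot: [180.0, -0.0, -18.9]
force: [-0.0, 0.4, 0.6]
gripper_width: 11.4
time_s: 15.35
ee_pos: [455.6, -182.8, 115.9]
ee_rot: [-180.0, 0.1, -18.9]
force: [-0.5, 0.2, -1.8]
gripper_width: 11.9
long [549.5  51.6]
tee [496.  121.1]
ell [561.8 136.8]
screw [488.1  -1.7]
shift m [ 0.0127 -0.2522 -0.0011] roll -13.39 (half-turn alt 166.6 ) q6 -4.3
```

```bash
python3 -m pendant '[{"xyz":[0.001,-0.02,0],"roll":-2,"jaw":1},{"xyz":[0.003,-0.06,0],"roll":-4,"jaw":1},{"xyz":[0.005,-0.10,0],"roll":-6,"jaw":1},{"xyz":[0.007,-0.14,0],"roll":-8,"jaw":1},{"xyz":[0.009,-0.18,0],"roll":-10,"jaw":1},{"xyz":[0.011,-0.22,0],"roll":-12,"jaw":1},{"xyz":[0.0127,-0.245,0],"roll":-13.4,"jaw":1},{"xyz":[0.0127,-0.252,0],"roll":-13.4,"jaw":1}]'
python3 - <<'E'
from h import *
p=fx(26,-46); tomove(*p,50,FY)
E
```

```text
time_s: 16.35
ee_pos: [549.7, 52.1, 115.0]
ee_rot: [180.0, 0.2, -5.4]
force: [0.1, -0.1, -1.7]
gripper_width: 11.6
shift m [-0.0002  0.0005  0.065 ] roll 0.11 (half-turn alt -179.9 ) q6 9.7
```

```bash
python3 -m pendant '[{"xyz":[0,0,0.02],"roll":0,"jaw":1},{"xyz":[0,0.0005,0.04],"roll":0,"jaw":1},{"xyz":[0,0.0005,0.06],"roll":0,"jaw":1},{"xyz":[0,0.0005,0.07],"roll":0,"jaw":1},{"xyz":[0,0.0005,0.07],"roll":0,"jaw":1},{"xyz":[0,0.0005,0.07],"roll":0,"jaw":1},{"xyz":[0,0.0005,0.07],"roll":0,"jaw":1},{"xyz":[0,0.0005,0.07],"roll":0,"jaw":1}]'
python3 - <<'E'
from h import *
p=fx(26,-46); tomove(*p,23,FY); print(env.state()["ee_pos"])
im,d=grab("side"); np.savez("side4.npz",im=im,d=d); cv2.imwrite("pics/s4.png",cv2.resize(im[170:310,190:330],None,fx=4.2,fy=4.2,interpolation=cv2.INTER_CUBIC))
E
```

```text
time_s: 17.35
ee_pos: [550.7, 50.5, 47.5]
ee_rot: [-180.0, -0.1, -5.5]
force: [0.5, 0.4, -2.4]
gripper_width: 11.5
shift m [-0.0012 -0.0009  0.0245] roll 0.02 (half-turn alt -180.0 ) q6 9.6
[550.67444077  50.53596037  47.46610832]
```

View pics/s4.png

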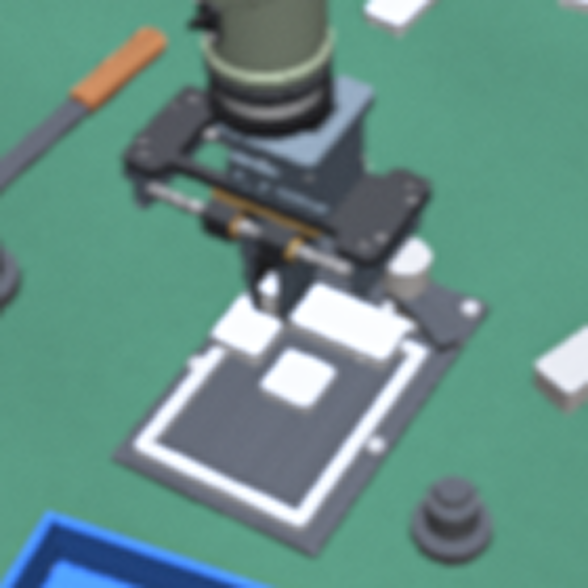

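The long plate hangs correctly oriented over the nest's -y row, with its leg at crop (250,325) and its bar at (352,320). I'll check the hand-to-plate offset from its edges.

```bash
cat > edge.py <<'E'
from h import *
def corners(im,box,zt,tcp,yaw,vmin,S=4,n="side",eps=6):
    u0,v0,u1,v1=box; big=cv2.resize(im,None,fx=S,fy=S,interpolation=cv2.INTER_CUBIC); g=big.max(2)
    k=np.zeros_like(g); k[v0*S:v1*S,u0*S:u1*S]=(g[v0*S:v1*S,u0*S:u1*S]>vmin)&((big.max(2).astype(int)-big.min(2))[v0*S:v1*S,u0*S:u1*S]<60)
    a=np.radians(yaw); R=np.array([[np.cos(a),np.sin(a)],[-np.sin(a),np.cos(a)]])
    for c in cv2.findContours(k.astype(np.uint8),0,cv2.CHAIN_APPROX_NONE)[0]:
        if cv2.contourArea(c)<1500: continue
        p=cv2.approxPolyDP(c,eps,True)[:,0]; P=(ray(n,(p+.5)/S-.5,zt)[:,:2]-tcp[:2])@R.T
        print(int(cv2.contourArea(c)),P.round(1).tolist())
E
python3 - <<'E'
from edge import *
im=np.load("side4.npz")["im"]; s=env.state()
c=im[170:310,190:330].max(2); print("leg/top v",c[77,58],"side",c[83,61],"bar",c[76,83],c[84,87])
for vm in (205,225,240): corners(im,(236,232,295,258),44.5,s["ee_pos"],s["ee_rot"][2],vm)
E
```

```text
leg/top v 254 side 248 bar 254 203
2029 [[26.7, 6.8], [24.2, 43.2], [-8.0, 43.0], [-7.5, 14.3]]
4824 [[-10.8, 4.3], [-75.6, 9.0], [-83.8, -7.4], [-92.0, -2.2], [-91.8, 9.7], [-101.6, 4.2], [-101.0, -9.2], [-81.8, -12.3], [-82.1, -25.6], [-61.1, -34.2], [-54.8, -27.6], [-14.5, -27.9]]
1840 [[25.7, 7.2], [24.6, 41.4], [-7.5, 42.3], [-6.9, 14.6]]
4059 [[-11.4, 4.0], [-75.7, 8.0], [-81.4, -24.2], [-60.4, -32.8], [-54.6, -26.5], [-14.9, -27.1]]
1675 [[25.2, 8.0], [24.0, 41.1], [-6.5, 41.9], [-6.7, 15.7]]
3767 [[-12.4, 4.4], [-75.9, 6.9], [-80.4, -24.6], [-61.7, -30.4], [-15.4, -26.3]]
```

Run:
```python
from edge import *
im=np.load("side4.npz")["im"]
for vm in (205,225,240): corners(im,(250,250,273,270),16,F,FY,vm,eps=5)
print("wall"); corners(im,(215,235,300,300),16,F,FY,225,eps=8)
```

```text
2288 [[16.4, -36.9], [17.1, -4.4], [-17.4, -3.2], [-16.7, -37.3]]
2098 [[15.9, -36.1], [16.5, -4.7], [-16.4, -3.6], [-16.5, -36.2]]
1913 [[15.5, -35.4], [14.9, -4.6], [-16.7, -5.7], [-16.4, -35.1]]
wall
2098 [[15.9, -36.1], [16.5, -4.7], [-16.4, -3.6], [-16.5, -36.2]]
5211 [[-60.9, -79.3], [-45.9, -78.0], [-54.9, -68.8], [-53.4, 69.1], [52.1, 68.3], [57.4, -14.9], [65.4, 2.8], [59.3, 75.2], [-60.9, 75.4]]
1840 [[67.6, -60.4], [66.5, -25.2], [33.5, -24.2], [34.2, -52.7]]
4059 [[29.5, -63.7], [-36.7, -59.6], [-42.5, -92.7], [-20.9, -101.5], [25.9, -95.7]]
```

```bash
cat >> h.py <<'E'
def avg(n=8):
    L=[]
    for _ in range(n):
        env.grab_frame("side"); s=env.state(); L.append(np.r_[s["ee_pos"],s["ee_rot"][2],s["force"]])
    L=np.array(L); print("avg",L.mean(0).round(2),"sd",L.std(0).round(2)[:4]); return L.mean(0)
def mv(x,y,z,yaw,n=8):
    m=avg(n); a=np.radians(m[3]); d=np.array([x,y,z])-m[:3]
    print("shift mm",np.round([d[0]*np.cos(a)+d[1]*np.sin(a), d[0]*np.sin(a)-d[1]*np.cos(a), -d[2]],2),"roll",round(-((yaw-m[3]+180)%360-180),2))
E
python3 - <<'E'
from h import *
mv(*fx(26,-46),23,FY)
E
```

```text
avg [ 5.5041e+02  5.0550e+01  4.7050e+01 -5.5300e+00 -1.0000e-02 -7.0000e-02
 -2.2700e+00] sd [0.05 0.01 0.11 0.  ]
shift mm [-0.98 -0.96 24.05] roll 0.02
```

```bash
python3 -m pendant '[{"xyz":[-0.001,-0.001,0],"roll":0,"jaw":1},{"xyz":[-0.001,-0.001,0.003],"roll":0,"jaw":1},{"xyz":[-0.001,-0.001,0.006],"roll":0,"jaw":1},{"xyz":[-0.001,-0.001,0.009],"roll":0,"jaw":1},{"xyz":[-0.001,-0.001,0.012],"roll":0,"jaw":1},{"xyz":[-0.001,-0.001,0.016],"roll":0,"jaw":1},{"xyz":[-0.001,-0.001,0.018],"roll":0,"jaw":1},{"xyz":[-0.001,-0.001,0.018],"roll":0,"jaw":1}]'
python3 - <<'E'
from h import *
mv(*fx(26,-46),23,FY,4)
E
```

```text
time_s: 18.8
ee_pos: [549.3, 51.6, 28.7]
ee_rot: [180.0, 0.0, -5.5]
force: [-0.1, 0.1, -2.3]
gripper_width: 11.9
avg [ 5.4956e+02  5.1620e+01  2.8990e+01 -5.5400e+00  1.2000e-01 -2.6000e-01
 -2.5600e+00] sd [0.06 0.01 0.07 0.  ]
shift mm [-0.03  0.03  5.99] roll 0.01
```

```bash
python3 -m pendant '[{"xyz":[0,0,0.001],"roll":0,"jaw":1},{"xyz":[0,0,0.002],"roll":0,"jaw":1},{"xyz":[0,0,0.003],"roll":0,"jaw":1},{"xyz":[0,0,0.004],"roll":0,"jaw":1},{"xyz":[0,0,0.005],"roll":0,"jaw":1},{"xyz":[0,0,0.006],"roll":0,"jaw":1},{"xyz":[0,0,0.006],"roll":0,"jaw":1},{"xyz":[0,0,0.006],"roll":0,"jaw":1}]'
python3 - <<'E'
from h import *
mv(*fx(26,-46),23,FY,4)
E
```

```text
time_s: 20.0
ee_pos: [549.5, 51.6, 23.2]
ee_rot: [180.0, -0.0, -5.5]
force: [-0.3, 0.4, 3.1]
gripper_width: 11.8
avg [ 5.4949e+02  5.1620e+01  2.3240e+01 -5.5400e+00 -1.8300e+00 -1.3000e-01
  3.1900e+00] sd [0.01 0.   0.01 0.  ]
shift mm [0.04 0.01 0.24] roll 0.01
```

The plate is resting on the floor (5 N load change at the expected height). I release it and head for the tee.

```bash
python3 -m pendant '[{"xyz":[0,0,0],"roll":0,"jaw":0.8},{"xyz":[0,0,0],"roll":0,"jaw":0.7},{"xyz":[0,0,0],"roll":0,"jaw":0.65},{"xyz":[0,0,0],"roll":0,"jaw":0.65},{"xyz":[0,0,-0.02],"roll":0,"jaw":0.65},{"xyz":[0,0,-0.05],"roll":0,"jaw":0.6},{"xyz":[0,0,-0.09],"roll":0,"jaw":0.5},{"xyz":[0,0,-0.10],"roll":0,"jaw":0.5}]'
python3 - <<'E'
from meas import *
im,d=grab("top"); W=cloud("top",d); np.savez("top3.npz",im=im,d=d)
comps(im,[("tee",(335,175,378,212),14),("ell",(362,226,394,258),14)])
fin(W,615.4,-319);fin(W,487,-379)
tomove(615.2,-319.9,120,-10.3)
E
```

```text
time_s: 21.2
ee_pos: [551.0, 51.8, 125.4]
ee_rot: [-180.0, -0.3, -5.5]
force: [-0.0, -0.4, -0.2]
gripper_width: 45.4
tee [ 630.6 -323. ] [108.2  72.2] 79.42
ell [ 474.4 -385. ] [71.2 72.7] 2.68
fin 51 [ 615.5 -318.8] 40.7 ((616.0169067382812, -319.1380615234375), (34.498435974121094, 12.283354759216309), 78.8304672241211)
fin 46 [ 486.8 -378.5] 41.9 ((486.8444519042969, -378.9001159667969), (9.377147674560547, 33.800838470458984), 0.24339859187602997)
shift m [0.1    0.3637 0.0052] roll 4.76 (half-turn alt -175.2 ) q6 9.7
```

```bash
python3 -m pendant '[{"xyz":[0.005,0.02,0],"roll":1,"jaw":0.5},{"xyz":[0.02,0.07,0],"roll":2,"jaw":0.5},{"xyz":[0.035,0.13,0],"roll":3,"jaw":0.5},{"xyz":[0.05,0.19,0],"roll":4,"jaw":0.5},{"xyz":[0.067,0.25,0],"roll":5,"jaw":0.5},{"xyz":[0.083,0.31,0],"roll":5,"jaw":0.5},{"xyz":[0.10,0.35,0],"roll":5,"jaw":0.5},{"xyz":[0.10,0.364,0.02],"roll":5,"jaw":0.5}]'
python3 -m pendant '[{"xyz":[0,0,0.02],"roll":0,"jaw":0.5},{"xyz":[0,0,0.04],"roll":0,"jaw":0.5},{"xyz":[0,0,0.05],"roll":0,"jaw":0.5},{"xyz":[0,0,0.05],"roll":0,"jaw":0.5},{"xyz":[0,0,0.05],"roll":0,"jaw":0.5},{"xyz":[0,0,0.05],"roll":0,"jaw":0.5},{"xyz":[0,0,0.05],"roll":0,"jaw":0.5},{"xyz":[0,0,0.05],"roll":0,"jaw":0.5}]'
python3 - <<'E'
from h import *
mv(615.2,-320.3,17,-10.4,2)
E
```

```text
time_s: 22.25
ee_pos: [613.7, -324.4, 101.3]
ee_rot: [179.9, -0.0, -10.7]
force: [-0.1, 1.3, -0.6]
gripper_width: 45.7
time_s: 23.25
ee_pos: [614.0, -320.4, 53.3]
ee_rot: [180.0, -0.0, -10.5]
force: [-1.0, -1.1, 0.2]
gripper_width: 45.6
avg [ 6.1394e+02 -3.2036e+02  5.3190e+01 -1.0540e+01 -5.7000e-01  2.0000e-02
 -5.3000e-01] sd [0.01 0.01 0.04 0.  ]
shift mm [ 1.22 -0.29 36.19] roll -0.14
```

```bash
python3 -m pendant '[{"xyz":[0.001,0,0.01],"roll":0,"jaw":0.5},{"xyz":[0.001,0,0.025],"roll":0,"jaw":0.5},{"xyz":[0.001,0,0.036],"roll":0,"jaw":0.5},{"xyz":[0.001,0,0.036],"roll":0,"jaw":0.5},{"xyz":[0.001,0,0.036],"roll":0,"jaw":0.7},{"xyz":[0.001,0,0.036],"roll":0,"jaw":0.9},{"xyz":[0.001,0,0.036],"roll":0,"jaw":1},{"xyz":[0.001,0,0.036],"roll":0,"jaw":1}]' 35
python3 -m pendant '[{"xyz":[0,0,0],"roll":0,"jaw":1},{"xyz":[0,0,0],"roll":0,"jaw":1},{"xyz":[0,0,-0.01],"roll":0,"jaw":1},{"xyz":[0,0,-0.04],"roll":0,"jaw":1},{"xyz":[0,0,-0.08],"roll":0,"jaw":1},{"xyz":[0,0,-0.12],"roll":0,"jaw":1},{"xyz":[0,0,-0.13],"roll":0,"jaw":1},{"xyz":[0,0,-0.13],"roll":0,"jaw":1}]'
python3 - <<'E'
from h import *
tomove(*fx(-34,18),147,FY)
E
```

```text
time_s: 24.35
ee_pos: [615.1, -320.6, 17.1]
ee_rot: [180.0, -0.0, -10.5]
force: [0.3, -0.6, -0.6]
gripper_width: 11.5
time_s: 25.35
ee_pos: [614.5, -320.3, 146.6]
ee_rot: [-180.0, 0.0, -10.5]
force: [-0.5, 0.4, -3.2]
gripper_width: 11.4
shift m [-1.972e-01 -4.123e-01 -4.000e-04] roll -4.99 (half-turn alt 175.0 ) q6 -17.9
```

```bash
python3 -m pendant '[{"xyz":[-0.01,-0.02,0],"roll":-1,"jaw":1},{"xyz":[-0.035,-0.07,0],"roll":-2,"jaw":1},{"xyz":[-0.06,-0.12,0],"roll":-3,"jaw":1},{"xyz":[-0.085,-0.175,0],"roll":-4,"jaw":1},{"xyz":[-0.11,-0.23,0],"roll":-5,"jaw":1},{"xyz":[-0.135,-0.285,0],"roll":-5,"jaw":1},{"xyz":[-0.16,-0.34,0],"roll":-5,"jaw":1},{"xyz":[-0.185,-0.39,0],"roll":-5,"jaw":1}]'
python3 -m pendant '[{"xyz":[-0.010,-0.022,0],"roll":0,"jaw":1},{"xyz":[-0.010,-0.022,0.02],"roll":0,"jaw":1},{"xyz":[-0.010,-0.022,0.05],"roll":0,"jaw":1},{"xyz":[-0.010,-0.022,0.08],"roll":0,"jaw":1},{"xyz":[-0.010,-0.022,0.10],"roll":0,"jaw":1},{"xyz":[-0.010,-0.022,0.10],"roll":0,"jaw":1},{"xyz":[-0.010,-0.022,0.10],"roll":0,"jaw":1},{"xyz":[-0.010,-0.022,0.10],"roll":0,"jaw":1}]'
python3 - <<'E'
from edge import *
mv(*fx(-34,18),23,FY,2)
im,d=grab("side"); s=env.state(); np.savez("side5.npz",im=im,d=d); cv2.imwrite("pics/s5.png",cv2.resize(im[170:310,190:330],None,fx=4.2,fy=4.2,interpolation=cv2.INTER_CUBIC))
corners(im,(215,235,310,300),s["ee_pos"][2]-3,s["ee_pos"],s["ee_rot"][2],230,eps=5)
E
```

```text
time_s: 26.35
ee_pos: [502.1, 98.4, 144.8]
ee_rot: [179.9, 0.2, -5.5]
force: [0.1, -0.2, -1.8]
gripper_width: 12.0
time_s: 27.35
ee_pos: [497.0, 119.7, 47.6]
ee_rot: [-180.0, -0.1, -5.5]
force: [0.8, 0.5, -1.9]
gripper_width: 11.9
avg [ 4.9694e+02  1.1969e+02  4.7650e+01 -5.5400e+00  4.8000e-01 -3.9000e-01
 -3.5600e+00] sd [0.04 0.   0.02 0.  ]
shift mm [-1.07 -1.32 24.65] roll 0.01
9471 [[78.1, -22.9], [83.0, 3.7], [78.4, 11.9], [76.8, 75.7], [-39.2, 74.7], [-36.9, -27.1], [-33.0, -24.9], [-33.2, 67.0], [-27.6, 71.0], [66.3, 70.8], [72.6, 66.1], [68.7, -3.4], [51.1, -1.5], [46.2, 14.9], [15.3, 15.4], [11.8, 50.1], [-19.0, 49.7], [-18.5, -31.9], [-8.9, -31.4], [-12.3, -3.8], [-7.0, 14.9], [17.0, 12.6], [45.9, -23.0]]
```

View pics/s5.png

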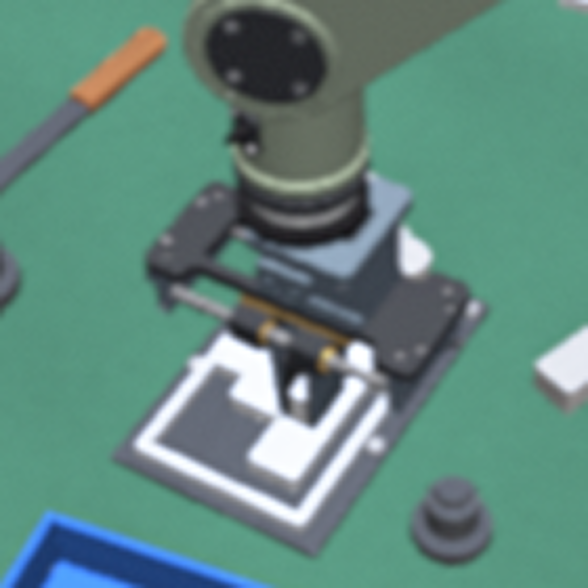

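The tee hangs the right way round, with the bar end at crop (285,455) and the leg at (245,400). Its edge offsets match the earlier plate, so I lower it.

```bash
python3 -m pendant '[{"xyz":[-0.001,-0.0013,0],"roll":0,"jaw":1},{"xyz":[-0.001,-0.0013,0.003],"roll":0,"jaw":1},{"xyz":[-0.001,-0.0013,0.006],"roll":0,"jaw":1},{"xyz":[-0.001,-0.0013,0.009],"roll":0,"jaw":1},{"xyz":[-0.001,-0.0013,0.012],"roll":0,"jaw":1},{"xyz":[-0.001,-0.0013,0.016],"roll":0,"jaw":1},{"xyz":[-0.001,-0.0013,0.018],"roll":0,"jaw":1},{"xyz":[-0.001,-0.0013,0.018],"roll":0,"jaw":1}]'
python3 - <<'E'
from h import *
mv(*fx(-34,18),23,FY,3)
E
```

```text
time_s: 28.5
ee_pos: [495.5, 120.9, 28.7]
ee_rot: [180.0, 0.0, -5.5]
force: [1.1, 0.5, -2.7]
gripper_width: 11.5
avg [ 4.9568e+02  1.2101e+02  2.8950e+01 -5.5400e+00  8.0000e-02 -1.2000e-01
 -2.6600e+00] sd [0.06 0.   0.07 0.  ]
shift mm [ 0.31 -0.12  5.95] roll 0.01
```

```bash
python3 -m pendant '[{"xyz":[0.0003,0,0.001],"roll":0,"jaw":1},{"xyz":[0.0003,0,0.002],"roll":0,"jaw":1},{"xyz":[0.0003,0,0.003],"roll":0,"jaw":1},{"xyz":[0.0003,0,0.004],"roll":0,"jaw":1},{"xyz":[0.0003,0,0.005],"roll":0,"jaw":1},{"xyz":[0.0003,0,0.006],"roll":0,"jaw":1},{"xyz":[0.0003,0,0.006],"roll":0,"jaw":1},{"xyz":[0.0003,0,0.006],"roll":0,"jaw":1}]'
python3 - <<'E'
from h import *
mv(*fx(-34,18),23,FY,3)
E
```

```text
time_s: 29.65
ee_pos: [495.9, 121.0, 23.1]
ee_rot: [180.0, -0.0, -5.5]
force: [0.2, -0.0, 0.8]
gripper_width: 11.8
avg [ 4.9592e+02  1.2097e+02  2.3090e+01 -5.5400e+00 -1.1000e+00 -2.3000e-01
  1.3900e+00] sd [0.01 0.   0.01 0.  ]
shift mm [ 0.07 -0.14  0.09] roll 0.01
```

```bash
python3 -m pendant '[{"xyz":[0,0,0],"roll":0,"jaw":0.8},{"xyz":[0,0,0],"roll":0,"jaw":0.7},{"xyz":[0,0,0],"roll":0,"jaw":0.65},{"xyz":[0,0,0],"roll":0,"jaw":0.65},{"xyz":[0,0,-0.02],"roll":0,"jaw":0.65},{"xyz":[0,0,-0.05],"roll":0,"jaw":0.6},{"xyz":[0,0,-0.09],"roll":0,"jaw":0.5},{"xyz":[0,0,-0.10],"roll":0,"jaw":0.5}]'
python3 - <<'E'
from meas import *
im,d=grab("top"); W=cloud("top",d); np.savez("top4.npz",im=im,d=d)
comps(im,[("ell",(350,216,404,268),14)])
fin(W,487,-379)
for u,v in ((208,232),): pass
tomove(486.6,-380,120,2.4)
E
```

```text
time_s: 30.8
ee_pos: [497.4, 121.3, 125.3]
ee_rot: [-179.9, -0.3, -5.5]
force: [0.2, 0.9, -0.1]
gripper_width: 45.5
ell [ 474.3 -384.9] [71.3 72.6] 2.33
fin 48 [ 486.9 -377.9] 41.4 ((486.8616638183594, -379.0152587890625), (9.444999694824219, 32.61785888671875), 0.03131994232535362)
shift m [0.0378 0.4999 0.0052] roll -7.94 (half-turn alt 172.1 ) q6 18.0
```

```bash
python3 -m pendant '[{"xyz":[0.002,0.02,0],"roll":-1,"jaw":0.5},{"xyz":[0.005,0.07,0],"roll":-2,"jaw":0.5},{"xyz":[0.01,0.13,0],"roll":-3,"jaw":0.5},{"xyz":[0.015,0.19,0],"roll":-4,"jaw":0.5},{"xyz":[0.02,0.25,0],"roll":-5,"jaw":0.5},{"xyz":[0.025,0.31,0],"roll":-6,"jaw":0.5},{"xyz":[0.03,0.37,0],"roll":-7.8,"jaw":0.5},{"xyz":[0.034,0.43,0],"roll":-7.8,"jaw":0.5}]'
python3 -m pendant '[{"xyz":[0.003,0.05,0],"roll":0,"jaw":0.5},{"xyz":[0.004,0.07,0.01],"roll":0,"jaw":0.5},{"xyz":[0.004,0.07,0.04],"roll":0,"jaw":0.5},{"xyz":[0.004,0.07,0.07],"roll":0,"jaw":0.5},{"xyz":[0.004,0.07,0.07],"roll":0,"jaw":0.5},{"xyz":[0.004,0.07,0.07],"roll":0,"jaw":0.5},{"xyz":[0.004,0.07,0.07],"roll":0,"jaw":0.5},{"xyz":[0.004,0.07,0.07],"roll":0,"jaw":0.5}]'
python3 - <<'E'
from h import *
mv(486.4,-380.6,17,2.3,2)
E
```

```text
time_s: 31.85
ee_pos: [487.3, -311.8, 121.2]
ee_rot: [-179.9, 0.1, 2.3]
force: [1.0, 0.3, 0.4]
gripper_width: 45.8
time_s: 32.85
ee_pos: [495.5, -380.3, 54.1]
ee_rot: [179.9, -0.1, 2.3]
force: [-0.5, 0.7, 0.3]
gripper_width: 45.5
avg [ 4.9535e+02 -3.8026e+02  5.3800e+01  2.2700e+00 -3.5000e-01 -2.2000e-01
  9.0000e-02] sd [0.06 0.02 0.1  0.  ]
shift mm [-8.96e+00 -1.00e-02  3.68e+01] roll -0.03
```

```bash
python3 -m pendant '[{"xyz":[-0.009,0,0],"roll":0,"jaw":0.5},{"xyz":[-0.009,0,0.015],"roll":0,"jaw":0.5},{"xyz":[-0.009,0,0.0365],"roll":0,"jaw":0.5},{"xyz":[-0.009,0,0.0365],"roll":0,"jaw":0.5},{"xyz":[-0.009,0,0.0365],"roll":0,"jaw":0.7},{"xyz":[-0.009,0,0.0365],"roll":0,"jaw":0.9},{"xyz":[-0.009,0,0.0365],"roll":0,"jaw":1},{"xyz":[-0.009,0,0.0365],"roll":0,"jaw":1}]' 35
python3 -m pendant '[{"xyz":[0,0,0],"roll":0,"jaw":1},{"xyz":[0,0,0],"roll":0,"jaw":1},{"xyz":[0,0,-0.01],"roll":0,"jaw":1},{"xyz":[0,0,-0.04],"roll":0,"jaw":1},{"xyz":[0,0,-0.08],"roll":0,"jaw":1},{"xyz":[0,0,-0.12],"roll":0,"jaw":1},{"xyz":[0,0,-0.13],"roll":0,"jaw":1},{"xyz":[0,0,-0.13],"roll":0,"jaw":1}]'
python3 - <<'E'
from h import *
tomove(*fx(30,40),147,FY)
E
```

```text
time_s: 33.95
ee_pos: [485.9, -380.4, 16.5]
ee_rot: [180.0, 0.0, 2.3]
force: [-0.9, 0.3, 0.9]
gripper_width: 11.7
time_s: 34.95
ee_pos: [485.9, -380.4, 146.4]
ee_rot: [180.0, -0.0, 2.3]
force: [0.3, -0.5, -1.6]
gripper_width: 12.1
shift m [ 0.0963 -0.5138 -0.0006] roll 7.81 (half-turn alt -172.2 ) q6 -41.4
```

```bash
python3 -m pendant '[{"xyz":[0.004,-0.02,0],"roll":1,"jaw":1},{"xyz":[0.014,-0.07,0],"roll":2,"jaw":1},{"xyz":[0.024,-0.13,0],"roll":3,"jaw":1},{"xyz":[0.035,-0.19,0],"roll":4,"jaw":1},{"xyz":[0.047,-0.25,0],"roll":5,"jaw":1},{"xyz":[0.058,-0.31,0],"roll":6,"jaw":1},{"xyz":[0.069,-0.37,0],"roll":7.8,"jaw":1},{"xyz":[0.080,-0.43,0],"roll":7.8,"jaw":1}]'
python3 - <<'E'
from h import *
tomove(*fx(30,40),50,FY)
E
```

```text
time_s: 35.95
ee_pos: [547.7, 54.2, 144.2]
ee_rot: [179.9, 0.2, -5.5]
force: [0.1, -0.4, -0.8]
gripper_width: 11.2
shift m [ 0.0061 -0.0836  0.0942] roll 0.01 (half-turn alt -180.0 ) q6 10.0
```

```bash
python3 -m pendant '[{"xyz":[0.003,-0.04,0],"roll":0,"jaw":1},{"xyz":[0.006,-0.075,0],"roll":0,"jaw":1},{"xyz":[0.006,-0.083,0.03],"roll":0,"jaw":1},{"xyz":[0.006,-0.083,0.06],"roll":0,"jaw":1},{"xyz":[0.006,-0.083,0.094],"roll":0,"jaw":1},{"xyz":[0.006,-0.083,0.094],"roll":0,"jaw":1},{"xyz":[0.006,-0.083,0.094],"roll":0,"jaw":1},{"xyz":[0.006,-0.083,0.094],"roll":0,"jaw":1}]'
python3 - <<'E'
from edge import *
mv(*fx(30,40),23,FY,3)
im,d=grab("side"); s=env.state(); np.savez("side6.npz",im=im,d=d); cv2.imwrite("pics/s6.png",cv2.resize(im[170:310,190:330],None,fx=4.2,fy=4.2,interpolation=cv2.INTER_CUBIC))
corners(im,(215,235,310,300),s["ee_pos"][2]-3,s["ee_pos"],s["ee_rot"][2],225,eps=5)
E
```

```text
time_s: 36.95
ee_pos: [563.9, 134.5, 53.7]
ee_rot: [-180.0, -0.1, -5.5]
force: [0.8, -0.1, -0.6]
gripper_width: 12.0
avg [ 5.6368e+02  1.3450e+02  5.3600e+01 -5.5400e+00 -3.2000e-01  1.6000e-01
 -1.7300e+00] sd [0.11 0.03 0.08 0.  ]
shift mm [-2.06 -2.12 30.6 ] roll 0.01
21617 [[-106.1, -91.6], [-45.9, -92.8], [-43.6, -62.4], [-47.8, -52.9], [-42.5, -20.1], [-30.4, -19.9], [-26.5, -5.4], [-12.8, -5.3], [-8.5, 13.2], [22.8, 13.8], [22.8, 24.2], [16.9, 28.3], [-44.4, 28.9], [-50.3, 3.6], [-53.1, 13.0], [-64.6, 18.4], [-68.9, 51.4], [0.6, 52.4], [7.6, 35.2], [10.0, 57.6], [-106.2, 57.9]]
```

View pics/s6.png

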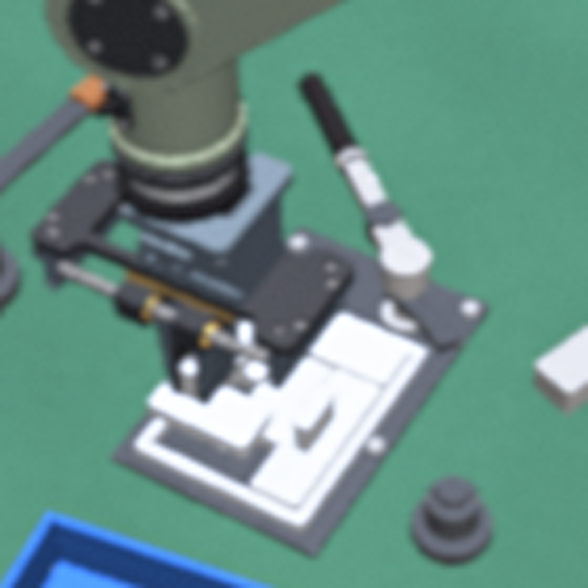

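The ell is poised over the remaining free L at crop (215,415), and the tee and long plate lie flat in the nest. I lower it.

```bash
python3 -m pendant '[{"xyz":[-0.002,-0.0018,0],"roll":0,"jaw":1},{"xyz":[-0.002,-0.0018,0.005],"roll":0,"jaw":1},{"xyz":[-0.002,-0.0018,0.010],"roll":0,"jaw":1},{"xyz":[-0.002,-0.0018,0.014],"roll":0,"jaw":1},{"xyz":[-0.002,-0.0018,0.017],"roll":0,"jaw":1},{"xyz":[-0.002,-0.0018,0.020],"roll":0,"jaw":1},{"xyz":[-0.002,-0.0018,0.0235],"roll":0,"jaw":1},{"xyz":[-0.002,-0.0018,0.0245],"roll":0,"jaw":1}]'
python3 - <<'E'
from h import *
mv(*fx(30,39.7),23,FY,3)
E
```

```text
time_s: 38.15
ee_pos: [561.0, 136.3, 27.7]
ee_rot: [180.0, 0.0, -5.5]
force: [0.2, -0.1, -1.3]
gripper_width: 11.9
avg [ 5.6110e+02  1.3636e+02  2.7810e+01 -5.5400e+00  2.8000e-01 -8.0000e-02
 -2.1400e+00] sd [0.06 0.01 0.12 0.  ]
shift mm [ 0.68 -0.22  4.81] roll 0.01
```

```bash
python3 -m pendant '[{"xyz":[0.0005,0,0.001],"roll":0,"jaw":1},{"xyz":[0.0005,0,0.002],"roll":0,"jaw":1},{"xyz":[0.0005,0,0.003],"roll":0,"jaw":1},{"xyz":[0.0005,0,0.004],"roll":0,"jaw":1},{"xyz":[0.0005,0,0.005],"roll":0,"jaw":1},{"xyz":[0.0005,0,0.0055],"roll":0,"jaw":1},{"xyz":[0.0005,0,0.0055],"roll":0,"jaw":1},{"xyz":[0.0005,0,0.0055],"roll":0,"jaw":1}]'
python3 - <<'E'
from h import *
mv(*fx(30,40),23,FY,3)
E
```

```text
time_s: 39.3
ee_pos: [561.6, 136.3, 22.5]
ee_rot: [180.0, -0.0, -5.5]
force: [0.3, -0.5, -0.6]
gripper_width: 12.0
avg [ 5.6163e+02  1.3634e+02  2.2490e+01 -5.5400e+00 -6.9000e-01 -3.3000e-01
 -7.0000e-01] sd [0.01 0.01 0.   0.  ]
shift mm [ 0.15 -0.49 -0.51] roll 0.01
```

```bash
python3 -m pendant '[{"xyz":[0,0,0],"roll":0,"jaw":0.8},{"xyz":[0,0,0],"roll":0,"jaw":0.7},{"xyz":[0,0,0],"roll":0,"jaw":0.65},{"xyz":[0,0,0],"roll":0,"jaw":0.65},{"xyz":[0,0,-0.02],"roll":0,"jaw":0.65},{"xyz":[0,0,-0.05],"roll":0,"jaw":0.65},{"xyz":[0,0,-0.09],"roll":0,"jaw":0.8},{"xyz":[0,0,-0.11],"roll":0,"jaw":1}]'
python3 -m pendant '[{"xyz":[0.02,0.02,0],"roll":5,"jaw":1},{"xyz":[0.03,0.07,0],"roll":10,"jaw":1},{"xyz":[0.04,0.12,0],"roll":15,"jaw":1},{"xyz":[0.05,0.17,0],"roll":20,"jaw":1},{"xyz":[0.06,0.20,0],"roll":25,"jaw":1},{"xyz":[0.06,0.22,0],"roll":30,"jaw":1},{"xyz":[0.06,0.22,0],"roll":35,"jaw":1},{"xyz":[0.06,0.22,0],"roll":39.5,"jaw":1}]'
python3 - <<'E'
from h import *
im,d=grab("top"); W=cloud("top",d); z=W[...,2]; np.savez("top5.npz",im=im,d=d)
cv2.imwrite("pics/c5.png",cv2.resize(im[160:295,100:400],None,fx=2.66,fy=2.66,interpolation=cv2.INTER_CUBIC))
imS,dS=grab("side"); np.savez("side7.npz",im=imS,d=dS); WS=cloud("side",dS)
a=np.radians(FY);R=np.array([[np.cos(a),np.sin(a)],[-np.sin(a),np.cos(a)]])
for nm,w in (("top",W),("side",WS)):
    L=(w[...,:2]-F)@R.T
    out=[]
    for cy in (54,18,-18,-54):
        row=[]
        for cx in (-36,0,36):
            q=(abs(L[...,0]-cx)<13)&(abs(L[...,1]-cy)<13)&(w[...,2]<28)&(w[...,2]>0); row.append(f"{np.median(w[q][:,2]) if q.sum() else -1:5.1f}({q.sum()})")
        out.append(' '.join(row))
    print(nm,out)
q=np.zeros(z.shape,bool); q[175:245,240:310]=True; L=(W[...,:2]-fx(-30,-105)); r=np.hypot(L[...,0],L[...,1])
q&=(z>46)&(z<75)&(r<210)&(r>70); P=W[q][:,:2]; c=P.mean(0); u,s,vt=np.linalg.svd(P-c); v=vt[0]*np.sign(vt[0]@(c-fx(-30,-105)))
print("handle",q.sum(),c,np.degrees(np.arctan2(v[1],v[0])),np.degrees(np.arctan2(*(c-fx(-30,-105))[::-1])),z[q].mean(), r[q].max())
q=(r<25)&(z>58)&(z<75); print("socket",W[q].mean(0))
E
```

```text
time_s: 40.45
ee_pos: [562.6, 136.6, 134.8]
ee_rot: [-179.9, -0.2, -5.5]
force: [0.3, 0.2, 0.9]
gripper_width: 14.8
time_s: 41.45
ee_pos: [600.0, -88.9, 132.3]
ee_rot: [180.0, 0.0, -45.2]
force: [0.3, 0.4, -0.5]
gripper_width: 0.7
top [' 19.8(73)  20.3(72)  20.8(39)', ' 20.3(39)  20.9(72)  20.4(61)', ' 20.1(73)  16.1(70)  20.4(58)', ' 20.2(71)  19.4(66)  19.6(46)']
side [' 19.7(87)  20.0(88)  20.7(61)', ' 19.9(37)  20.2(73)  21.0(12)', ' 20.6(57)  16.8(73)  20.4(74)', ' 19.6(69)  19.7(69)  19.4(12)']
handle 25 [558.37207158 -55.22843362] -83.07522040628793 -37.28873441305386 57.472959194994885 157.30965957138844
socket [nan nan nan]<stdin>:18: RuntimeWarning: Mean of empty slice.
  ret = um.true_divide(
```

View pics/c5.png

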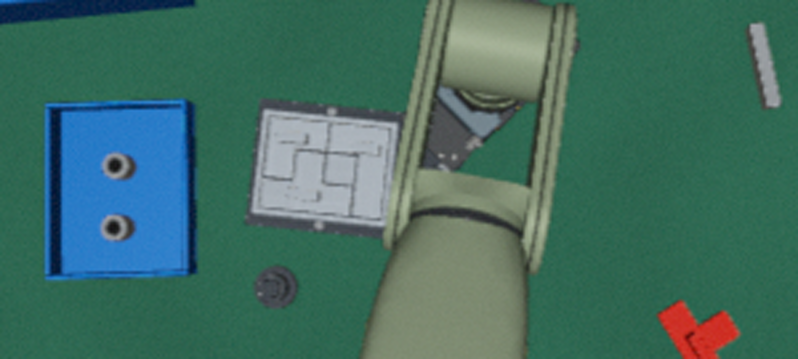

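All three plates are flush (cells at 20 mm, island at 16 mm), and both bushings are in the bin at crop (118,165) and (118,228). Now I get the handle angle from an earlier unobstructed frame.

```bash
cat >> h.py <<'E'
A=fx(-30,-105)
def handle(W,n=""):
    L=W[...,:2]-A; r=np.hypot(L[...,0],L[...,1]); z=W[...,2]
    for lo,hi in ((20,70),(70,195)):
        q=(z>50)&(z<76)&(r<hi)&(r>lo)
        if q.sum()<8: print(n,lo,"few",q.sum()); continue
        P=W[q][:,:2]; c=P.mean(0); v=np.linalg.svd(P-c)[2][0]; v=v*np.sign(v@(c-A)); k=c-A
        print(n,lo,hi,q.sum(),c.round(1),"dir",np.degrees(np.arctan2(v[1],v[0])).round(1),"bearing",np.degrees(np.arctan2(k[1],k[0])).round(1))
    q=(r<22)&(z>60)&(z<74); print(n,"socket",q.sum(),W[q].mean(0).round(1) if q.any() else None)
E
python3 - <<'E'
from h import *
print(A)
handle(cloud("top",np.load("top0.npz")["d"]),"top0"); handle(cloud("top",np.load("top2.npz")["d"]),"top2"); handle(cloud("side",np.load("side6.npz")["d"]),"side6")
th=np.radians(-45); er=np.array([np.cos(th),np.sin(th)]); et=np.array([np.sin(th),-np.cos(th)])
p=A+150*er-36*et; print(p); mv(*p,130,-45,1)
E
```

```text
[488.08562654  -1.70634782]
top0 20 70 102 [518.3 -31.6] dir -44.6 bearing -44.7
top0 70 195 331 [535.7 -30.1] dir -53.9 bearing -30.9
top0 socket 95 [489.1  -2.6  65.7]
top2 20 70 103 [518.2 -31.6] dir -44.2 bearing -44.8
top2 70 195 318 [535.7 -36.4] dir -52.4 bearing -36.1
top2 socket 101 [489.5  -3.1  66.1]
side6 20 70 103 [517.2 -30.2] dir -46.1 bearing -44.3
side6 70 195 554 [530.2  62.2] dir 113.1 bearing 56.6
side6 socket 97 [488.4  -2.2  65.3]
[619.60748784 -82.31652087]
avg [ 6.0002e+02 -8.8490e+01  1.3238e+02 -4.4970e+01  1.4000e-01  8.3000e-01
 -9.9000e-01] sd [0. 0. 0. 0.]
shift mm [  9.49 -18.21   2.38] roll 0.03
```

```bash
python3 -m pendant '[{"xyz":[0.0095,-0.022,0],"roll":0,"jaw":1},{"xyz":[0.0095,-0.022,0.02],"roll":0,"jaw":1},{"xyz":[0.0095,-0.022,0.05],"roll":0,"jaw":1},{"xyz":[0.0095,-0.022,0.08],"roll":0,"jaw":1},{"xyz":[0.0095,-0.022,0.092],"roll":0,"jaw":1},{"xyz":[0.0095,-0.022,0.092],"roll":0,"jaw":1},{"xyz":[0.0095,-0.022,0.092],"roll":0,"jaw":1},{"xyz":[0.0095,-0.022,0.092],"roll":0,"jaw":1}]'
python3 - <<'E'
from h import *
th=np.radians(-44.7); er=np.array([np.cos(th),np.sin(th)]); et=np.array([np.sin(th),-np.cos(th)])
mv(*(A+150*er-26*et),40,-44.7,1)
im,d=grab("side"); cv2.imwrite("pics/s8.png",cv2.resize(im[140:300,190:350],None,fx=3.6,fy=3.6,interpolation=cv2.INTER_CUBIC))
E
```

```text
time_s: 42.6
ee_pos: [623.2, -79.7, 41.7]
ee_rot: [-179.9, -0.1, -45.0]
force: [0.1, 0.4, 0.0]
gripper_width: 0.4
avg [ 6.2305e+02 -7.9700e+01  4.1540e+01 -4.5030e+01 -1.0000e-01  6.0000e-02
  1.3000e-01] sd [0. 0. 0. 0.]
shift mm [-0.72 13.5   1.54] roll -0.33
```

View pics/s8.png

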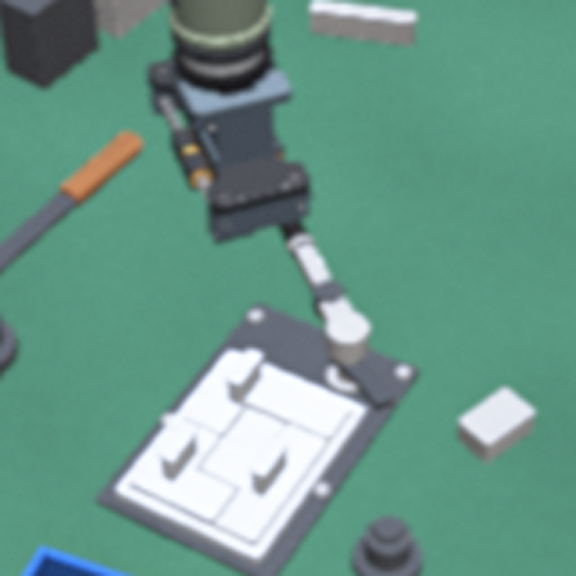

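The plates are nested with three fins up. The closed gripper stands beside the handle on its loosening side. Now the push along the arc.

```bash
python3 -m pendant '[{"xyz":[-0.0007,0.007,0.001],"roll":0,"jaw":1},{"xyz":[-0.0007,0.0135,0.001],"roll":0,"jaw":1},{"xyz":[0.0007,0.024,0.001],"roll":4,"jaw":1},{"xyz":[0.0015,0.0346,0.001],"roll":8,"jaw":1},{"xyz":[0.0014,0.0453,0.001],"roll":12,"jaw":1},{"xyz":[0.0007,0.0559,0.001],"roll":16,"jaw":1},{"xyz":[-0.0009,0.0664,0.001],"roll":20,"jaw":1},{"xyz":[-0.0031,0.0768,0.001],"roll":24,"jaw":1}]'
python3 - <<'E'
from h import *
m=avg(1); a=np.arctan2(*(m[:2]-A)[::-1]); print("tool bearing",np.degrees(a),"r",np.hypot(*(m[:2]-A)), "implied handle", np.degrees(a)-np.degrees(np.arcsin(26/np.hypot(*(m[:2]-A)))))
th=np.radians(m[3]); print("Ft",m[4]*np.sin(th)-m[5]*np.cos(th),"Fr",m[4]*np.cos(th)+m[5]*np.sin(th))
im,d=grab("top"); handle(cloud("top",d),"top"); im,d=grab("side"); handle(cloud("side",d),"side")
E
```

```text
time_s: 43.7
ee_pos: [566.2, -131.9, 39.5]
ee_rot: [-179.9, -0.0, -69.2]
force: [2.3, 2.3, -1.7]
gripper_width: 0.4
avg [ 564.84 -132.52   39.46  -69.3     1.29    0.65   -1.5 ] sd [0. 0. 0. 0.]
tool bearing -59.59868875195822 r 151.66530240131772 implied handle -69.4696680381036
Ft -1.4333408822936695 Fr -0.15694166657486514
top 20 70 69 [500.6 -33.8] dir -60.2 bearing -68.7
top 70 195 148 [462.   73.5] dir 117.5 bearing 109.1
top socket 97 [488.8  -3.4  66.1]
side 20 70 91 [501.4 -39.1] dir -84.5 bearing -70.4
side 70 195 221 [466.2  31.5] dir 116.1 bearing 123.5
side socket 102 [487.1  -1.1  65.9]
```

```bash
python3 -m pendant '[{"xyz":[0.0012,0.0079,0],"roll":3,"jaw":1},{"xyz":[0.0019,0.0158,0],"roll":6,"jaw":1},{"xyz":[0.0022,0.0238,0],"roll":9,"jaw":1},{"xyz":[0.0021,0.0318,0],"roll":12,"jaw":1},{"xyz":[0.0016,0.0397,0],"roll":15,"jaw":1},{"xyz":[0.0007,0.0476,0],"roll":18,"jaw":1},{"xyz":[-0.0006,0.0555,0],"roll":21,"jaw":1},{"xyz":[-0.0024,0.0633,0],"roll":24,"jaw":1}]'
cat >> h.py <<'E'
def rep():
    m=avg(2); k=m[:2]-A; r=np.hypot(*k); b=np.degrees(np.arctan2(k[1],k[0])-np.arcsin(26/r)); th=np.radians(m[3])
    print("r",r.round(1),"implied handle",b.round(1),"Ft",round(m[4]*np.sin(th)-m[5]*np.cos(th),2),"Fr",round(m[4]*np.cos(th)+m[5]*np.sin(th),2))
E
python3 -c "
from h import *
rep()"
```

```text
time_s: 44.85
ee_pos: [507.2, -152.6, 39.8]
ee_rot: [-179.8, -0.1, -93.1]
force: [2.2, -0.7, -0.9]
gripper_width: 0.3
avg [ 5.0593e+02 -1.5247e+02  3.9660e+01 -9.3050e+01  5.6000e-01 -6.9000e-01
 -1.0000e-02] sd [0.08 0.09 0.   0.07]
r 151.8 implied handle -93.1 Ft -0.59 Fr 0.66
```

```bash
python3 -m pendant '[{"xyz":[0.0006,0.0039,0],"roll":1.5,"jaw":1},{"xyz":[0.0012,0.0079,0],"roll":3,"jaw":1},{"xyz":[0.0016,0.0119,0],"roll":4.5,"jaw":1},{"xyz":[0.0019,0.0158,0],"roll":6,"jaw":1},{"xyz":[0.0021,0.0198,0],"roll":7.5,"jaw":1},{"xyz":[0.0022,0.0238,0],"roll":9,"jaw":1},{"xyz":[0.0022,0.0278,0],"roll":10.5,"jaw":1},{"xyz":[0.0021,0.0318,0],"roll":12,"jaw":1}]'
python3 -c "
from h import *
rep()"
```

```text
time_s: 45.95
ee_pos: [473.8, -152.6, 39.5]
ee_rot: [-180.0, -0.0, -105.1]
force: [1.0, -2.7, 1.5]
gripper_width: -0.0
avg [ 473.12 -152.26   39.39 -105.13    0.9    -1.78    1.35] sd [0.05 0.06 0.02 0.04]
r 151.3 implied handle -105.6 Ft -1.33 Fr 1.49
```

Stop is expected between −108° and −119°. I'll go on in small steps.

```bash
python3 -m pendant '[{"xyz":[0.0003,0.002,0],"roll":0.7,"jaw":1},{"xyz":[0.0006,0.0039,0],"roll":1.5,"jaw":1},{"xyz":[0.0009,0.0059,0],"roll":2.2,"jaw":1},{"xyz":[0.0012,0.0079,0],"roll":3,"jaw":1},{"xyz":[0.0014,0.0099,0],"roll":3.7,"jaw":1},{"xyz":[0.0016,0.0119,0],"roll":4.5,"jaw":1},{"xyz":[0.0018,0.0138,0],"roll":5.2,"jaw":1},{"xyz":[0.0019,0.0158,0],"roll":6,"jaw":1}]'
python3 -c "
from h import *
rep()"
python3 -m pendant '[{"xyz":[0.0003,0.002,0],"roll":0.7,"jaw":1},{"xyz":[0.0005,0.0039,0],"roll":1.4,"jaw":1},{"xyz":[0.0007,0.0052,0],"roll":2,"jaw":1},{"xyz":[0.0008,0.0052,0],"roll":2,"jaw":1},{"xyz":[0.0008,0.0052,0],"roll":2,"jaw":1},{"xyz":[0.0008,0.0052,0],"roll":2,"jaw":1},{"xyz":[0.0008,0.0052,0],"roll":2,"jaw":1},{"xyz":[0.0008,0.0052,0],"roll":2,"jaw":1}]'
python3 -c "
from h import *
rep()"
```

```text
time_s: 47.05
ee_pos: [461.5, -151.2, 39.9]
ee_rot: [-179.6, 0.0, -111.1]
force: [9.6, -2.2, -5.5]
gripper_width: 0.6
avg [ 461.35 -151.1    39.83 -111.1     8.79   -2.34   -5.39] sd [0.04 0.01 0.01 0.02]
r 151.8 implied handle -110.0 Ft -9.04 Fr -0.98
time_s: 48.15
ee_pos: [456.7, -150.3, 39.9]
ee_rot: [-179.5, 0.0, -113.1]
force: [8.0, -2.8, -5.6]
gripper_width: 0.3
avg [ 456.71 -150.32   39.87 -113.07    8.5    -3.21   -5.47] sd [0.   0.   0.01 0.  ]
r 151.9 implied handle -111.8 Ft -9.08 Fr -0.37
```

Ft has levelled at 9 N, so the screw is at its stop (about −110°, 65° of travel) and the handle is starting to give. I push about 0.12 rad further about the click pivot and look.

```bash
python3 -m pendant '[{"xyz":[0.0003,0.0017,0],"roll":0.8,"jaw":1},{"xyz":[0.0006,0.0034,0],"roll":1.7,"jaw":1},{"xyz":[0.0009,0.005,0],"roll":2.5,"jaw":1},{"xyz":[0.0012,0.0067,0],"roll":3.4,"jaw":1},{"xyz":[0.0015,0.0083,0],"roll":4.3,"jaw":1},{"xyz":[0.0018,0.01,0],"roll":5.2,"jaw":1},{"xyz":[0.002,0.0117,0],"roll":6,"jaw":1},{"xyz":[0.0023,0.0133,0],"roll":6.8,"jaw":1}]'
python3 - <<'E'
from h import *
rep()
im,d=grab("side"); np.savez("side9.npz",im=im,d=d); cv2.imwrite("pics/s9.png",cv2.resize(im[140:300,230:390],None,fx=3.6,fy=3.6,interpolation=cv2.INTER_CUBIC))
handle(cloud("side",d),"side")
E
```

```text
time_s: 49.25
ee_pos: [444.2, -147.7, 40.0]
ee_rot: [-179.4, 0.1, -119.9]
force: [9.9, -4.2, -7.2]
gripper_width: 0.5
avg [ 443.99 -147.61   39.96 -119.89    9.06   -4.2    -6.25] sd [0.01 0.   0.   0.02]
r 152.4 implied handle -116.6 Ft -9.95 Fr -0.87
side 20 70 132 [469.7 -39.5] dir -116.4 bearing -115.9
side 70 195 453 [425.6 -45.4] dir -86.6 bearing -145.0
side socket 101 [485.9  -2.1  65.5]
```

View pics/s9.png

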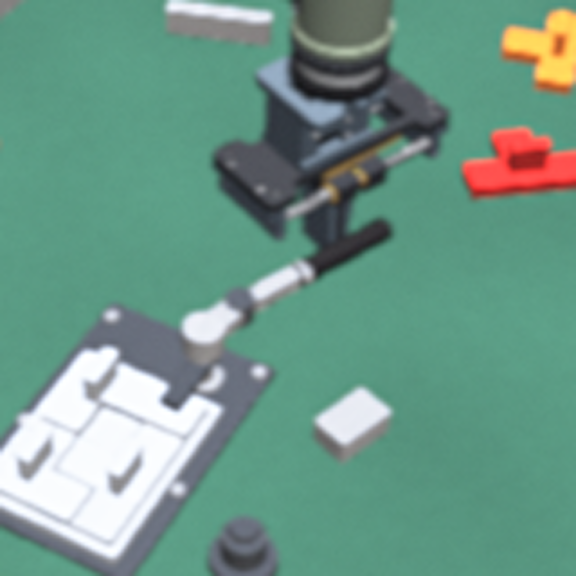

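Run:
```python
from h import *
uv=np.array([(262,288),(282,279),(300,271),(330,257),(375,236)])/3.6+[230,140]
P=ray("side",uv,56)[:,:2]-[-0.6,-2.3]   # side-camera bias found at the fixture
for ax in (A,):
    c=P.mean(0); v=np.linalg.svd(P-c)[2][0]; v*=np.sign(v@(c-ax)); k=ax-c
    print("dir",np.degrees(np.arctan2(v[1],v[0])),"perp dist",v[0]*k[1]-v[1]*k[0],"resid",((P-c)@[-v[1],v[0]]).round(1), (P-ax).round(0).tolist())
# from the tool: contact normal, line tangent to closed fingers
im,d=np.load("side9.npz")["im"],np.load("side9.npz")["d"]; W=cloud("side",d); L=W[...,:2]-A; r=np.hypot(*L.transpose(2,0,1)); b=np.degrees(np.arctan2(L[...,1],L[...,0]))
q=(r>44)&(r<95)&(abs(b+113)<15)&(W[...,2]>50)&(W[...,2]<72); Q=W[q][:,:2]; c=Q.mean(0); v=np.linalg.svd(Q-c)[2][0]; v*=np.sign(v@(c-A)); k=A-c
print(q.sum(),"dir",np.degrees(np.arctan2(v[1],v[0])),"perp",v[0]*k[1]-v[1]*k[0])
# clamp finger: steel at z 23..33
q=(W[...,2]>25)&(W[...,2]<40)&(r>18)&(r<60)&(abs(b-95)<40); Q=W[q][:,:2]; c=Q.mean(0); print("finger",q.sum(),c,"bearing",np.degrees(np.arctan2(*(c-A)[::-1])),"expect",90+FY)
```

```text
dir -124.12194389223298 perp dist -14.884747603888115 resid [ 0.2  0.  -0.3 -0.1  0.1] [[-24.0, -63.0], [-35.0, -78.0], [-45.0, -92.0], [-61.0, -116.0], [-85.0, -153.0]]
110 dir -121.62594450962257 perp -6.347164928737605
finger 86 [490.01598553  34.98973139] bearing 86.98879072198314 expect 84.45
```

Run:
```python
from h import *
def line(W,n,lo,hi):
    L=W[...,:2]-A; r=np.hypot(*L.transpose(2,0,1)); b=np.degrees(np.arctan2(L[...,1],L[...,0]))
    q=(r>lo)&(r<hi)&(abs(b+116)<18)&(W[...,2]>52)&(W[...,2]<72)
    if q.sum()<10: return print(n,lo,hi,"few",q.sum())
    Q=W[q][:,:2]; c=Q.mean(0); v=np.linalg.svd(Q-c)[2][0]; v*=np.sign(v@(c-A)); k=A-c
    print(n,lo,hi,q.sum(),(c-A).round(1),"bearing",np.degrees(np.arctan2(*(c-A)[::-1])).round(1),"dir",np.degrees(np.arctan2(v[1],v[0])).round(1),"perp",(v[0]*k[1]-v[1]*k[0]).round(1))
for n in ("top","side"):
    ds=[grab(n)[1] for _ in range(4)]; d=np.median([np.where(x>0,x,np.nan) for x in ds],0); W=cloud(n,np.nan_to_num(d))
    for lo,hi in ((17,40),(45,70),(70,98),(45,98)): line(W,n,lo,hi)
```

```text
top 17 40 41 [-12.  -26.9] bearing -114.0 dir -103.6 perp 5.3
top 45 70 21 [-18.8 -46.7] bearing -111.9 dir -23.2 perp 50.3
top 70 98 few 1
top 45 98 22 [-20.2 -48.3] bearing -112.7 dir -132.4 perp -17.7
side 17 40 50 [-13.9 -27.4] bearing -117.0 dir -54.1 perp 27.3
side 45 70 48 [-24.4 -51.4] bearing -115.4 dir -136.2 perp -20.2
side 70 98 58 [-37.9 -74.8] bearing -116.8 dir -123.4 perp -9.5
side 45 98 106 [-31.8 -64.2] bearing -116.3 dir -121.4 perp -6.3
```

Estimates of the break angle disagree, from about 0.09 rad (force) to 0.16–0.2 rad (displacement, side depth). So I push 6 mm more (+0.055 rad), which is still well short of 0.45.

```bash
python3 -m pendant '[{"xyz":[0.0002,0.001,0],"roll":0.5,"jaw":1},{"xyz":[0.0004,0.002,0],"roll":1,"jaw":1},{"xyz":[0.0006,0.003,0],"roll":1.5,"jaw":1},{"xyz":[0.0008,0.004,0],"roll":2,"jaw":1},{"xyz":[0.001,0.005,0],"roll":2.5,"jaw":1},{"xyz":[0.0012,0.006,0],"roll":3,"jaw":1},{"xyz":[0.0012,0.006,0],"roll":3,"jaw":1},{"xyz":[0.0012,0.006,0],"roll":3,"jaw":1}]'
python3 - <<'E'
from h import *
rep()
im,d=grab("side"); np.savez("side10.npz",im=im,d=d)
im,d=grab("top"); cv2.imwrite("pics/t10.png",cv2.resize(im[190:290,190:330],None,fx=5,fy=5,interpolation=cv2.INTER_CUBIC))
E
```

```text
time_s: 50.8
ee_pos: [438.5, -145.9, 40.0]
ee_rot: [-179.4, 0.1, -122.8]
force: [10.5, -4.5, -6.9]
gripper_width: 0.5
avg [ 438.52 -145.93   39.99 -122.84   10.29   -5.09   -6.95] sd [0.   0.01 0.01 0.  ]
r 152.5 implied handle -118.8 Ft -11.4 Fr -1.31
```

View pics/t10.png

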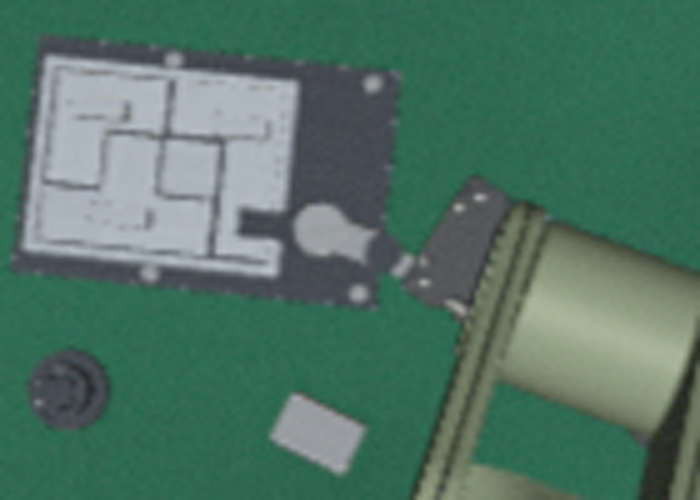

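The top view shows the clamp finger over the plate at crop (262,222), along the fixture's y axis. The wrench head points to about −110° and the handle kinks to about −121° past the pivot at (383,252). Force (11.4 N) and geometry now both give 0.19–0.25 rad, so it has tripped and is far from the end stop. I back off.

```bash
python3 -m pendant '[{"xyz":[0,-0.005,0],"roll":0,"jaw":1},{"xyz":[0,-0.01,0],"roll":0,"jaw":1},{"xyz":[0,-0.016,0],"roll":0,"jaw":1},{"xyz":[0,-0.022,0],"roll":0,"jaw":1},{"xyz":[0,-0.030,0],"roll":0,"jaw":1},{"xyz":[0,-0.040,0],"roll":0,"jaw":1},{"xyz":[0,-0.050,0],"roll":0,"jaw":1},{"xyz":[0,-0.060,0],"roll":0,"jaw":1}]'
python3 -m pendant '[{"xyz":[0,-0.01,0],"roll":0,"jaw":1},{"xyz":[0,-0.01,-0.03],"roll":0,"jaw":1},{"xyz":[0,-0.01,-0.07],"roll":0,"jaw":1},{"xyz":[0,-0.03,-0.12],"roll":0,"jaw":1},{"xyz":[0,-0.08,-0.17],"roll":0,"jaw":1},{"xyz":[0,-0.13,-0.18],"roll":0,"jaw":1},{"xyz":[0,-0.18,-0.18],"roll":0,"jaw":1},{"xyz":[0,-0.22,-0.18],"roll":0,"jaw":1}]'
python3 - <<'E'
from h import *
print(env.state()["ee_pos"])
im,d=grab("side"); np.savez("side11.npz",im=im,d=d); 
imt,dt=grab("top"); np.savez("top11.npz",im=imt,d=dt)
cv2.imwrite("pics/s11.png",cv2.resize(im[140:330,190:390],None,fx=3,fy=3,interpolation=cv2.INTER_CUBIC))
handle(cloud("side",d),"side"); handle(cloud("top",dt),"top")
a=np.radians(FY);R=np.array([[np.cos(a),np.sin(a)],[-np.sin(a),np.cos(a)]])
for nm,w in (("top",cloud("top",dt)),("side",cloud("side",d))):
    L=(w[...,:2]-F)@R.T; out=[]
    for cy in (54,18,-18,-54):
        row=[]
        for cx in (-36,0,36):
            q=(abs(L[...,0]-cx)<13)&(abs(L[...,1]-cy)<13)&(w[...,2]<28)&(w[...,2]>0); row.append(f"{np.median(w[q][:,2]) if q.sum() else -1:5.1f}({q.sum()})")
        out.append(' '.join(row))
    print(nm,out)
E
```

```text
time_s: 52.0
ee_pos: [484.4, -176.8, 39.2]
ee_rot: [179.9, -0.0, -122.9]
force: [0.4, -0.9, 0.6]
gripper_width: -0.1
time_s: 53.0
ee_pos: [670.9, -297.2, 219.2]
ee_rot: [-180.0, -0.0, -122.9]
force: [0.5, -0.1, -0.6]
gripper_width: 0.5
[ 670.91146228 -297.16211973  219.21018138]
side 20 70 130 [472.  -39.1] dir -121.0 bearing -113.3
side 70 195 372 [433.6 -26.9] dir -85.3 bearing -155.2
side socket 96 [485.9  -2.2  65.5]
top 20 70 102 [473.8 -40.7] dir -118.0 bearing -110.1
top 70 195 332 [440.2 -39.2] dir -86.4 bearing -141.9
top socket 100 [487.   -3.7  65.5]
top [' 20.1(71)  20.0(72)  19.6(40)', ' 21.0(37)  19.5(70)  19.7(60)', ' 19.9(73)  16.0(72)  19.7(64)', ' 21.4(47)  20.5(70)  20.4(42)']
side [' 20.3(90)  19.5(89)  20.7(67)', ' 21.5(44)  20.7(77)  22.9(16)', ' 20.0(58)  16.5(74)  19.8(71)', ' 19.8(72)  19.7(77)  21.0(11)']
```

View pics/s11.png

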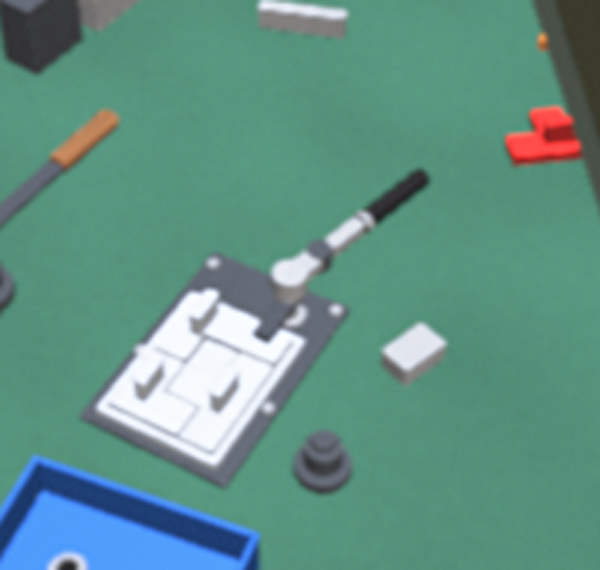

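Run:
```python
from h import *
for n in ("top","side"):
    f=np.load(n+"11.npz"); W=cloud(n,f["d"]); L=W[...,:2]-A; r=np.hypot(*L.transpose(2,0,1)); b=np.degrees(np.arctan2(L[...,1],L[...,0]))
    q=(r>45)&(r<195)&(abs(b+112)<22)&(W[...,2]>48)&(W[...,2]<74); Q=W[q][:,:2]; c=Q.mean(0); v=np.linalg.svd(Q-c)[2][0]; v*=np.sign(v@(c-A)); k=A-c
    al=np.arctan2(*(c-A)[::-1]); print(n,q.sum(),"bearing",np.degrees(al).round(1),"dir",np.degrees(np.arctan2(v[1],v[0])).round(1),"perp",(v[0]*k[1]-v[1]*k[0]).round(1))
    C=148.8*np.array([np.cos(np.radians(-118.8)),np.sin(np.radians(-118.8))])-40*np.array([np.cos(al),np.sin(al)])
    print("  beta at max push",(al-np.arctan2(C[1],C[0])).round(3))
d=np.load("top11.npz")["d"]; W=cloud("top",d);z=W[...,2]
for x,y in((528,335),(458,335)):
    q=(abs(W[...,0]-x)<22)&(abs(W[...,1]-y)<22)&(z>30)&(z<60);print("bin bushing",q.sum(),W[q].mean(0).round(1))
a,b=np.load("top0.npz")["im"],np.load("top11.npz")["im"]
D=(cv2.absdiff(a,b).max(2)>45).astype(np.uint8); D[320:]=0
n,l,s,c=cv2.connectedComponentsWithStats(D); print([ (s[i].tolist()) for i in range(1,n) if s[i,4]>25])
```

```text
top 269 bearing -110.3 dir -110.1 perp 0.5
  beta at max push 0.202
side 295 bearing -111.7 dir -110.7 perp 2.1
  beta at max push 0.169
bin bushing 87 [528.1 334.4  43.9]
bin bushing 86 [457.7 333.7  43.3]
[[231, 102, 203, 218, 14336], [265, 191, 36, 35, 252], [198, 204, 49, 38, 1223], [138, 217, 14, 11, 114], [255, 227, 10, 15, 65], [205, 229, 6, 7, 31], [138, 241, 13, 10, 112]]
```

```bash
python3 -c "
from h import *
print(env.job_done(), env.state()['time_s'])"
```

```text
the job is handed in; nothing more can be done
the job is handed in; nothing more can be done
```

The job is done and handed in, at about 53 s on the robot's clock.

- **Bushings:** There were two. Both now stand in the blue bin, with tops measured at about 44 mm, which fits.
- **Plates:** The long, tee and ell plates lie fin up in the nest. In both cameras every plate cell reads about 20 mm and the island 16 mm. A few cells near the fins and under the clamp finger read 21–23 mm.
- **Clamp:** Pushing the handle clockwise swung the clamp finger over the -y row. The screw stopped after about 65.5° of travel, within the expected 63–74°.
- **Break-over:** The push force rose from about 2 N to a plateau of 9 N, then to 11.4 N with the handle visibly bent.
- **Spring-back:** The handle is straight again at about -110°, and the robot is clear of everything.

**Checks that disagreed:**
- **Break angle during the push:** Estimates ran from 0.09 rad (force) to 0.38 rad (a rough reading by eye). I pushed 6 mm further, to 11.4 N.
- **Final break angle:** The final angle works out at 0.17–0.20 rad from the cameras and about 0.25 rad from force. All of these are past the 0.12 trip point and well short of the 0.45 end stop.
- **Side camera:** It reads about 2 mm off in y against the top camera, so I used it only for relative checks.
- **Bystanders:** In the last pictures the arm hid part of the bench. The block, one holder, the file, the parallel bar and the red decoy were seen in their places. The second holder was seen only at the edge of the frame, and nothing was touched near it.

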